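Return the stray packs to their trays at the cheese counter

TASK

Four cheese packs have come back to the counter: a carton, a round wooden box, a half-moon cheese and a square tub. Return each to the display tray that already holds one of its kind: flat on the tray in the middle of the empty front half, lined up with the tray, set down and not dropped. Leave the jar and the tin, which belong to another aisle, where they stand.

Things in the scene. Friction and masses are not known exactly. Their poses are not given: they have to be found in the camera images.
- carton_center (a point): Loose white paper carton of cheese portions, 50 mm (x) by 92 mm (y), 45 mm high, about 180 g, lying flat, any yaw. Point: its centre, 22.5 mm above its underside; z up. To be lined up: its x along the tray's x (long side across the tray), either way round.
- round_center (a point): Loose small cheese in a round chip-wood box, 60 mm diameter, 40 mm high, about 150 g, plain pale wood with a paper disc on top. Point: its centre, 20 mm above its underside; z up. Any yaw will do.
- half_center (a point): Loose half of a small round cheese, brown rind: half disc of radius 52 mm, 45 mm high, 240 g. Flat cut face at x = -26 mm, crown of the curve at x = +26 mm, 104 mm long in y. Point: midway between cut face and crown, 22.5 mm above its underside; z up. Grip across the 52 mm at the middle. To be lined up: its x along the tray's x, either way round.
- tub_center (a point): Loose square white plastic tub of fresh cheese: lid 60 by 60 mm and 14 mm thick on a body 54 by 54 mm, 52 mm high in all, about 220 g. Point: its centre, 26 mm above its underside; z up. To be lined up: its sides parallel to the tray's, any of the four ways.
- place_carton (a point): Fixed steel display tray, 208 (x) by 138 mm (y), floor 3 mm thick, rim 12 mm high, turned up to 0.1 rad, trays in a row in any order. In its back half, centred 97 mm in +x from this point, stands one carton like the loose one, its long side across the tray, fixed. Point: on the tray's floor in the middle of the empty front half, 45 mm in -x from the tray's centre; x to the back (away from the robot), y across, z up.
- place_round (a point): Fixed steel display tray, 208 (x) by 138 mm (y), floor 3 mm thick, rim 12 mm high, turned up to 0.1 rad, trays in a row in any order. In its back half, centred 97 mm in +x from this point, stands one round chip-wood box like the loose one, fixed. Point: on the tray's floor in the middle of the empty front half, 45 mm in -x from the tray's centre; x to the back (away from the robot), y across, z up.
- place_half (a point): Fixed steel display tray, 208 (x) by 138 mm (y), floor 3 mm thick, rim 12 mm high, turned up to 0.1 rad, trays in a row in any order. In its back half, centred 97 mm in +x from this point, stands one half cheese like the loose one, cut face to the front, parallel to the front rim, fixed. Point: on the tray's floor in the middle of the empty front half, 45 mm in -x from the tray's centre; x to the back (away from the robot), y across, z up.
- place_tub (a point): Fixed steel display tray, 208 (x) by 138 mm (y), floor 3 mm thick, rim 12 mm high, turned up to 0.1 rad, trays in a row in any order. In its back half, centred 97 mm in +x from this point, stands one square tub like the loose one, fixed. Point: on the tray's floor in the middle of the empty front half, 45 mm in -x from the tray's centre; x to the back (away from the robot), y across, z up.
- jar_center (a point): Loose amber glass jar with steel lid, 60 mm diameter, 80 mm high, standing among the packs; not to be moved. Point: its centre, 40 mm up.
- tin_center (a point): Loose tin with paper label, 66 mm diameter, 60 mm high, standing among the packs; not to be moved. Point: its centre, 30 mm up.

How it is judged:
By the outcome, as a careful person would: the job done as asked, in the order asked, and still so for the second after the job is handed in, with the robot touching nothing.
It also fails if it takes over 96 s, if anything falls off the work surface, if the arm or the gripper's body presses on something with over 40 N, if the wrist force passes 120 N, or if a joint passes its speed limit or range.

ROBOT

A 7-joint arm with a two-finger parallel gripper is mounted at the origin on the work surface. World frame = base frame: x ahead of the robot, y to its left, z up, the work surface at z = 0. Lengths are in m, angles in rad, forces in N, time in s.
With the tool pointing down it reaches from about 0.425 to 0.925 m from the base axis. Payload 6.8 kg.
Tool frame: the origin (TCP) lies at the very end of the fingers, on their centre line; the grasp point (between the pads) lies 19 mm behind it; y points along the fingers, z is the direction in which the jaws open and shut, and the axes are right-handed (so a half turn about y gives the same grasp; the last joint's range is limited). The gripper opens to 85 mm and grips with 20 to 120 N. Pads are 22 mm wide; open, the fingers measure 114 mm over their backs; the gripper's body (76 mm by 85 mm) begins 54 mm behind the grasp point. The pads swing forward as they close: fully open they stand 13 mm farther back than shut.
Start: joints at [1.198, 0.477, 0.022, 1.555, -0.011, 1.109, -0.083], TCP at [0.177, -0.651, 0.231] pointing down, gripper open.
Joint ranges: [-2.96, 2.96], [-0.34, 2.1], [-1.41, 1.46], [0.24, 2.44], [-1.37, 4.51], [0.17, 1.92], [-2.96, 2.96]. Speed limits (rad/s): [2.39, 2.39, 3.14, 3.14, 3.14, 3.14, 3.14].

INTERFACE

Orientations are given as a rotation vector (axis times angle).
In Python, from bench import r gives the robot as it stands.
- The arm moves only by the tool drive_tool, never from a script. Its argument "series" is a list of rows, each a list of 7 numbers: the shift along the tool's x, y, z in mm, then the turn, a rotation vector about the tool's x, y, z in degrees, then the finger opening in mm, from 0 to 85.4. In form: [[tx, ty, tz, wx, wy, wz, grip], ...]. A call has 1 to 5 rows; each row is the pose to reach, as a shift and turn from the pose measured when the call began, along the tool's axes at that moment; what a row does not reach only later rows make up. A row lasts 1/10 s, in which the tool goes at most 50 mm and 8.59 degrees, less where a joint would pass 70% of its speed; a pose out of reach is approached as far as the arm can. A call with a gripper value outside its range is refused whole. The fingers move at their own pace and stop on an object; "squeeze" is the grip in N (left out, the last holds). Time passes only in rows, so rows that repeat a pose let the fingers close. It gives the time, the measured TCP pose, the force and the opening at its end, in the units of the state.
- r.get_obs(): the state, without advancing time (a new reading comes with each control period).
- r.grab_frame(name): name is "side" or "top" or "wrist"; returns a dict with "frame" (384x512x3 uint8, blue, green, red), "intrinsics" (3x3 intrinsics, pixels), "distortion" ([k1, k2, p1, p2, k3] as OpenCV has them; the pictures are not rectified), "rvec" (rotation vector, rad) and "tvec" (3), from world to camera coordinates, as OpenCV has them. Camera axes: x right, y down, z forward; pixel columns grow to the right and rows downward; lengths in m; the calibration is good to about 2 mm. A picture is of the moment at which its call begins. There is no depth.
- r.hand_in(): hands the job in, once; it reports no verdict.
The state is a dict: "clock": time; "joints": joint angles; "qvel": joint speeds; "tau": joint torques, N m; "tcp_pos": TCP position; "orientation": TCP orientation; "contact_force": force on the tool from outside, world axes, zero at the start; "moment": the same for the moment, N m; "grip_width": finger opening in m.
Only numpy, scipy, OpenCV 4.12 (cv2) and the standard library are available. Lean on these libraries where they do the work, as an engineer would, in place of code of your own. Each camera call takes 0.05 s, during which the arm holds its last target.

## Working session

There is one attempt and no reset: what is moved stays moved. The work goes in short steps, Python scripts to look and compute and a tool call to move; the robot and the scene stay as the last step left them, time stands still between calls to the robot, and variables do not carry over. Pictures are saved under pics/ and viewed, and the job is handed in when it is done.

Besides the shell and the picture viewer there is one more tool, called after "Call:" by a JSON object that holds its "name" and its "arguments". drive_tool: Moves the arm, as the interface text tells. Its arguments: {"type":"object","properties":{"series":{"type":"array","items":{"type":"array","items":{"type":"number"}}},"squeeze":{"type":"number"}},"required":["series"]}

```bash
ls; mkdir -p pics
python3 - <<'E'
from bench import r
import cv2
print(r.get_obs())
for n in ["side","top"]:
    f=r.grab_frame(n); cv2.imwrite(f"pics/{n}0.png",f["frame"]); print(n,f["intrinsics"],f["distortion"],f["rvec"],f["tvec"])
    import pickle; pickle.dump(f,open(f"{n}0.pkl","wb"))
E
```

```text
pics
{'clock': 0.0, 'joints': array([ 1.19788942,  0.47781206,  0.02237318,  1.55640254, -0.0115457 ,
        1.10930667, -0.08312546]), 'qvel': array([ 2.51360317e-03, -3.77256232e-04,  1.67409505e-05,  2.33306516e-03,
        1.36322650e-03, -8.13175582e-04, -4.64056218e-04]), 'tau': array([ 1.06214833e-03, -5.96439135e+01,  1.60855427e+00, -2.81199718e+01,
        1.25398379e-02,  9.37726203e-03,  2.67482037e-06]), 'tcp_pos': array([ 0.17649435, -0.650927  ,  0.23033899]), 'orientation': array([-0.27735239,  2.08206086, -2.07835234]), 'contact_force': array([ 0.36519406,  0.54712134, -0.62550365]), 'moment': array([-0.05060104,  0.00778642,  0.04792003]), 'grip_width': 0.08527909262551533}
side [[361.57253608   0.         263.60789445]
 [  0.         361.57253608 191.15739762]
 [  0.           0.           1.        ]] [-0.10344834  0.          0.          0.          0.        ] [ 2.34931124 -0.51757807  0.17444152] [-0.47550821  0.22720633  0.91413716]
top [[360.45080341   0.         257.23195692]
 [  0.         360.45080341 193.86438508]
 [  0.           0.           1.        ]] [0.02018357 0.         0.         0.         0.        ] [ 2.12378063 -2.11035621  0.21734012] [0.0135685  0.55520478 0.78955065]
```

View pics/top0.png

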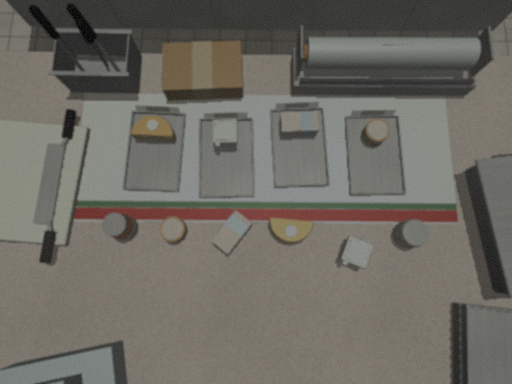

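View pics/side0.png

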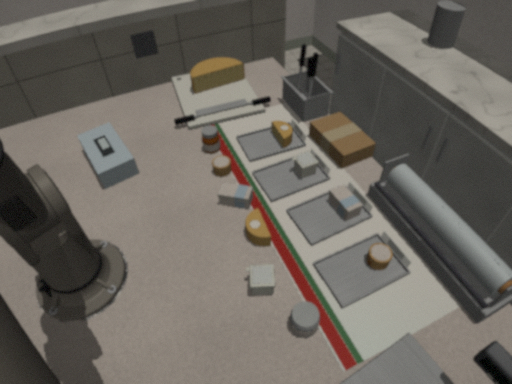

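```bash
cat > h.py <<'E'
import numpy as np, cv2, pickle
def ray(f,px):
    p=cv2.undistortPoints(np.array(px,float).reshape(-1,1,2),f["intrinsics"],f["distortion"]).reshape(-1,2)
    R=cv2.Rodrigues(np.array(f["rvec"]))[0]; t=np.array(f["tvec"]).reshape(3)
    C=-R.T@t; d=np.c_[p,np.ones(len(p))]@R
    return C,d
def onplane(f,px,z):
    C,d=ray(f,px); return C+d*((z-C[2])/d[:,2])[:,None]
def proj(f,P):
    return cv2.projectPoints(np.array(P,float).reshape(-1,1,3),np.array(f["rvec"]),np.array(f["tvec"]),f["intrinsics"],f["distortion"])[0].reshape(-1,2)
def tri(f1,p1,f2,p2):
    C1,d1=ray(f1,[p1]);C2,d2=ray(f2,[p2]);d1=d1[0]/np.linalg.norm(d1);d2=d2[0]/np.linalg.norm(d2)
    s=np.linalg.lstsq(np.c_[d1,-d2],C2-C1,rcond=None)[0]
    a=C1+s[0]*d1;b=C2+s[1]*d2
    return (a+b)/2,np.linalg.norm(a-b)
def L(n): return pickle.load(open(n+".pkl","rb"))
E
python3 - <<'E'
from h import *
f=L("top0"); C,_=ray(f,[[0,0]]); print(C, ray(L("side0"),[[0,0]])[0])
im=f["frame"]
a=im[95:205,115:275]; cv2.imwrite("pics/a.png",cv2.resize(a,None,fx=5,fy=5,interpolation=cv2.INTER_CUBIC))
a=im[95:205,260:420]; cv2.imwrite("pics/b.png",cv2.resize(a,None,fx=5,fy=5,interpolation=cv2.INTER_CUBIC))
a=im[205:275,95:265]; cv2.imwrite("pics/c.png",cv2.resize(a,None,fx=4.7,fy=4.7,interpolation=cv2.INTER_CUBIC))
a=im[205:275,265:435]; cv2.imwrite("pics/d.png",cv2.resize(a,None,fx=4.7,fy=4.7,interpolation=cv2.INTER_CUBIC))
E
```

```text
[0.3861252  0.01943851 0.88450899] [ 0.26172531 -0.61405838  0.81719624]
```

View pics/a.png

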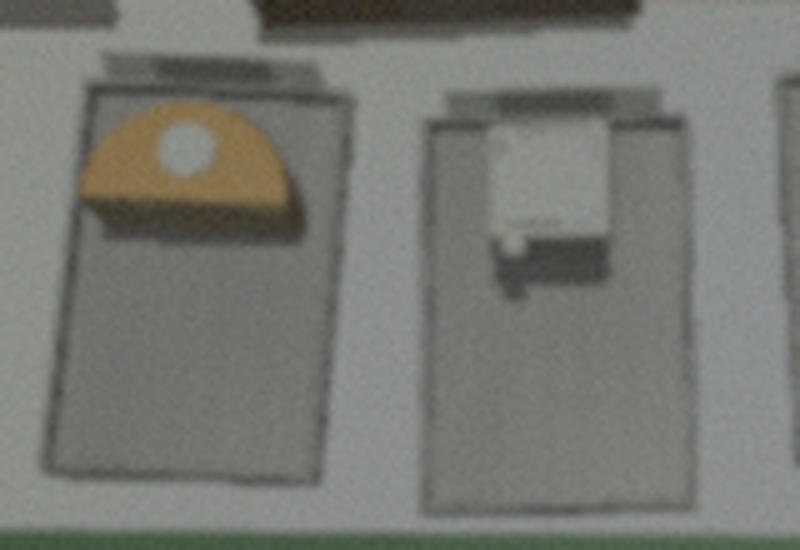

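View pics/b.png

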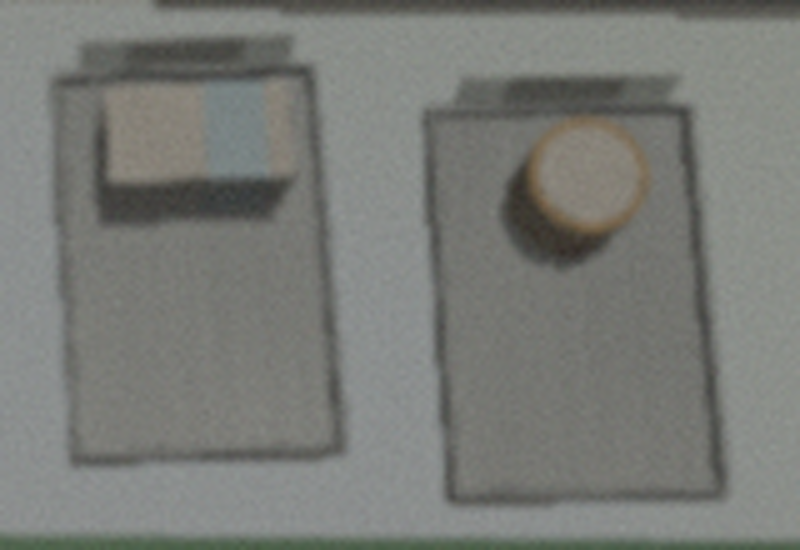

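View pics/c.png

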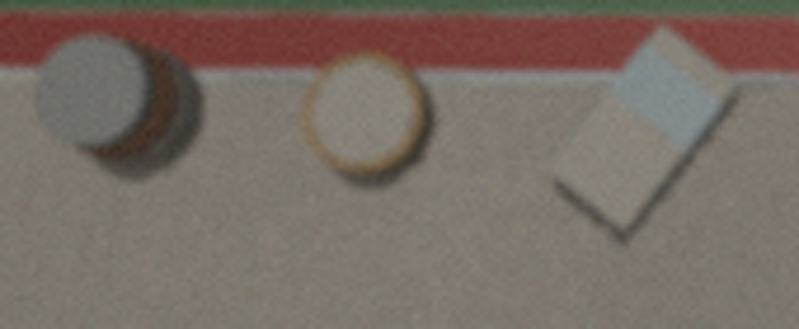

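View pics/d.png

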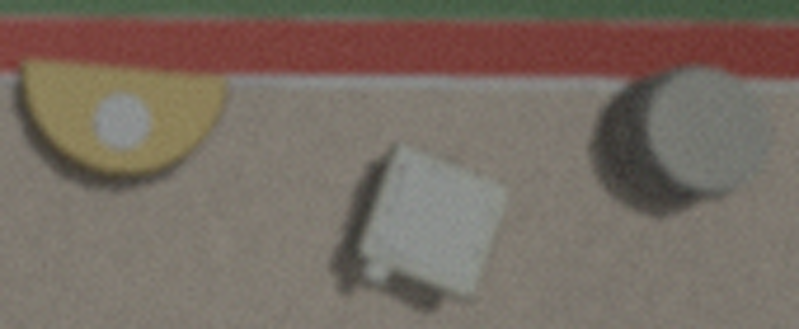

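```bash
cat > m.py <<'E'
from h import *
f=L("top0")
def un(p,ox,oy,s): p=np.array(p,float); return (p+.5)/s-.5+[ox,oy]
T={"half":un([(88,88),(352,98),(320,482),(46,472)],115,95,5),"tub":un([(428,123),(686,123),(692,508),(424,512)],115,95,5),
"carton":un([(55,78),(312,68),(342,452),(74,462)],260,95,5),"round":un([(428,110),(690,110),(722,492),(450,500)],260,95,5)}
for k,c in T.items():
    for z in (0.0,0.012):
        P=onplane(f,c,z); TL,TR,BR,BL=P[:,:2]
        print(k,z,"w",np.linalg.norm(TL-TR).round(4),np.linalg.norm(BL-BR).round(4),"l",np.linalg.norm(TL-BL).round(4),np.linalg.norm(TR-BR).round(4))
        x=(TL+TR-BL-BR); yl=(TL+BL-TR-BR); a1=np.arctan2(x[1],x[0]); a2=np.arctan2(-yl[0],yl[1]); c0=P[:,:2].mean(0)
        print("   c",c0.round(4),"yaw",a1.round(3),a2.round(3),"place",(c0-0.045*np.array([np.cos(a1),np.sin(a1)])).round(4))
# back items top centres
B={"half_cut":(un([(80,197),(290,207)],115,95,5),.048),"tub":(un([(490,120),(610,120),(610,235),(492,230)],115,95,5),.055),"carton":(un([(105,85),(290,80),(294,178),(108,182)],260,95,5),.048),"round":(un([(588,175)],260,95,5),.043)}
for k,(p,z) in B.items(): P=onplane(f,p,z); print(k,P.round(4).tolist(),P.mean(0).round(4))
print("loose")
Lo={"round":(un([(364,112),(304,112),(424,112),(364,53),(364,172)],95,205,4.7),.04),"carton":(un([(660,25),(737,88),(626,240),(555,165)],95,205,4.7),.045),
"half":(un([(22,63),(226,80),(118,173)],265,205,4.7),.045),"tub":(un([(400,145),(508,186),(474,296),(362,258)],265,205,4.7),.052),"jar":(un([(93,93)],95,205,4.7),.08),"tin":(un([(710,130)],265,205,4.7),.06)}
for k,(p,z) in Lo.items():
    P=onplane(f,p,z)[:,:2]; print(k,P.round(4).tolist(),P.mean(0).round(4)); 
    if len(P)>1: print("   edges",[(np.linalg.norm(P[i]-P[i-1]).round(4),np.arctan2(*(P[i]-P[i-1])[::-1]).round(3)) for i in range(len(P))])
E
python3 m.py
```

```text
half 0.0 w 0.1378 0.1369 l 0.2054 0.2055
   c [0.6773 0.2791] yaw -0.031 -0.03 place [0.6323 0.2805]
half 0.012 w 0.1359 0.135 l 0.2027 0.2027
   c [0.6733 0.2756] yaw -0.031 -0.03 place [0.6284 0.277 ]
tub 0.0 w 0.1346 0.1338 l 0.2069 0.2051
   c [0.662 0.097] yaw 0.025 0.015 place [0.617  0.0959]
tub 0.012 w 0.1328 0.132 l 0.2041 0.2023
   c [0.6582 0.0959] yaw 0.025 0.015 place [0.6133 0.0948]
carton 0.0 w 0.1353 0.1351 l 0.2068 0.2072
   c [ 0.6909 -0.089 ] yaw 0.044 0.047 place [ 0.6459 -0.091 ]
carton 0.012 w 0.1335 0.1332 l 0.204 0.2044
   c [ 0.6867 -0.0875] yaw 0.044 0.047 place [ 0.6418 -0.0895]
round 0.0 w 0.1366 0.136 l 0.2082 0.2038
   c [ 0.6717 -0.2812] yaw 0.01 0.021 place [ 0.6267 -0.2817]
round 0.012 w 0.1347 0.1342 l 0.2053 0.201
   c [ 0.6678 -0.2772] yaw 0.01 0.021 place [ 0.6228 -0.2776]
half_cut [[0.7037, 0.327, 0.048], [0.6996, 0.2246, 0.048]] [0.7017 0.2758 0.048 ]
tub [[0.7427, 0.1275, 0.055], [0.7432, 0.0688, 0.055], [0.684, 0.0677, 0.055], [0.6861, 0.1248, 0.055]] [0.714  0.0972 0.055 ]
carton [[0.7655, -0.0397, 0.048], [0.7688, -0.1316, 0.048], [0.7173, -
[... 597 characters left out ...]
4(-0.624)), (np.float64(0.05), np.float64(-2.251)), (np.float64(0.092), np.float64(2.521)), (np.float64(0.0509), np.float64(0.78))]
half [[0.4998, -0.0116], [0.4919, -0.1131], [0.4455, -0.0588]] [ 0.4791 -0.0612]
   edges [(np.float64(0.0719), np.float64(0.717)), (np.float64(0.1019), np.float64(-1.648)), (np.float64(0.0714), np.float64(2.277))]
tub [[0.4597, -0.1964], [0.4401, -0.248], [0.3876, -0.2285], [0.4051, -0.1755]] [ 0.4231 -0.2121]
   edges [(np.float64(0.0584), np.float64(-0.366)), (np.float64(0.0551), np.float64(-1.932)), (np.float64(0.0561), np.float64(2.787)), (np.float64(0.0558), np.float64(1.251))]
jar [[0.4786, 0.335]] [0.4786 0.335 ]
tin [[0.4674, -0.3446]] [ 0.4674 -0.3446]
```

```bash
cat > mv.py <<'E'
import sys
from h import *
from bench import r
from scipy.spatial.transform import Rotation as Ro
def plan(x,y,z,yaw,near=True):
    """yaw: direction of jaw axis (tool z) in world; modulo pi"""
    o=r.get_obs(); R=Ro.from_rotvec(o["orientation"]); p=o["tcp_pos"]
    best=None
    for k in (0,1):
        a=yaw+k*np.pi
        zt=np.array([np.cos(a),np.sin(a),0]); yt=np.array([0,0,-1.]); xt=np.cross(yt,zt)
        Rt=Ro.from_matrix(np.c_[xt,yt,zt]); w=(R.inv()*Rt).as_rotvec(degrees=True)
        if best is None or np.linalg.norm(w)<np.linalg.norm(best): best=w
    s=R.inv().apply(np.array([x,y,z])-p)*1000
    print("shift mm",s.round(1),"turn deg",best.round(1),"| tcp",p.round(4),"jaw",R.as_matrix()[:,2].round(3),"down",R.as_matrix()[:,1].round(3),"t",o["clock"],"grip",round(o["grip_width"]*1000,1),"F",o["contact_force"].round(1),"q",o["joints"].round(2))
if __name__=="__main__": plan(*map(float,sys.argv[1:]))
E
python3 mv.py 0.467 0.0756 0.25 0.9
python3 - <<'E'
from bench import r
import cv2
f=r.grab_frame("wrist");cv2.imwrite("pics/w0.png",f["frame"])
from h import *
o=r.get_obs();C,_=ray(f,[[0,0]]);print(C,o["tcp_pos"])
E
```

```text
shift mm [-470.5  -18.6 -625.2] turn deg [ 0.1 53.6  0.1] | tcp [ 0.1765 -0.651   0.2304] jaw [ 0.262 -0.965 -0.002] down [-0.001  0.002 -1.   ] t 0.1 grip 85.5 F [ 0.1  0.4 -0.5] q [ 1.2   0.48  0.02  1.56 -0.01  1.11 -0.08]
[ 0.25530542 -0.63066083  0.37271571] [ 0.17653025 -0.65102878  0.23054613]
```

View pics/w0.png

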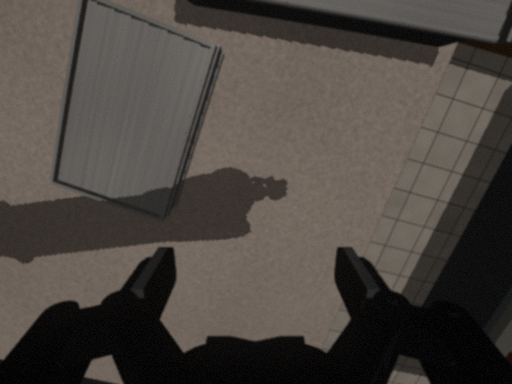

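```bash
python3 mv.py 0.47 -0.25 0.27 -0.3; python3 mv.py 0.43 0.0 0.25 0.93
```

```text
shift mm [-388.2  -39.1 -310.3] turn deg [  0.1 -57.6  -0. ] | tcp [ 0.1765 -0.651   0.2305] jaw [ 0.262 -0.965 -0.001] down [-0.     0.001 -1.   ] t 0.15 grip 85.8 F [-0.4 -0.2 -0.2] q [ 1.2   0.48  0.02  1.56 -0.01  1.11 -0.08]
shift mm [-415.   -18.7 -562. ] turn deg [ 0.1 51.9  0. ] | tcp [ 0.1765 -0.651   0.2305] jaw [ 0.262 -0.965 -0.001] down [-0.     0.001 -1.   ] t 0.15 grip 85.8 F [-0.4 -0.2 -0.2] q [ 1.2   0.48  0.02  1.56 -0.01  1.11 -0.08]
```

Call:
{"name": "drive_tool", "arguments": {"series": [[-39,-4,-31,0,-8,0,85],[-78,-8,-62,0,-16,0,85],[-120,-12,-95,0,-24,0,85],[-160,-16,-128,0,-32,0,85],[-200,-20,-160,0,-40,0,85]]}}

```text
clock: 0.65
tcp_pos: [0.3242, -0.4481, 0.2502]
orientation: [-0.861, 1.639, -1.636]
contact_force: [1.0, 0.7, 0.7]
grip_width: 0.0848
```

```bash
sed -i 's/for k in (0,1)/for k in (0,)/' mv.py; python3 mv.py 0.50 0.0 0.25 0.9
```

```text
shift mm [-468.9    0.7 -109. ] turn deg [  0.  -86.1  -0.1] | tcp [ 0.3242 -0.4481  0.2502] jaw [ 0.824 -0.566 -0.001] down [-0.001  0.001 -1.   ] t 0.65 grip 84.8 F [1.  0.7 0.7] q [ 1.    0.27 -0.21  1.82  0.06  1.06  0.17]
```

```bash
python3 mv.py 0.467 0.0756 0.2 0.92
```

```text
shift mm [-512.5   50.8 -178.9] turn deg [  0.  -87.2  -0.1] | tcp [ 0.3242 -0.4481  0.2502] jaw [ 0.824 -0.566 -0.001] down [-0.001  0.001 -1.   ] t 0.65 grip 84.8 F [1.  0.7 0.7] q [ 1.    0.27 -0.21  1.82  0.06  1.06  0.17]
```

Call:
{"name": "drive_tool", "arguments": {"series": [[-47,2,-14,0,-8,0,85],[-94,4,-28,0,-16,0,85],[-140,6,-44,0,-24,0,85],[-186,8,-60,0,-32,0,85],[-232,10,-76,0,-40,0,85]]}}

```text
clock: 1.15
tcp_pos: [0.393, -0.212, 0.2404]
orientation: [-1.255, 1.135, -1.133]
contact_force: [1.0, 0.8, -0.0]
grip_width: 0.0853
```

```bash
python3 mv.py 0.467 0.0756 0.2 0.92
```

```text
shift mm [-278.6   40.6  102.8] turn deg [  0.  -46.9  -0.1] | tcp [ 0.393  -0.212   0.2404] jaw [ 0.995  0.101 -0.001] down [-0.001  0.001 -1.   ] t 1.15 grip 85.3 F [ 1.   0.8 -0. ] q [ 0.8   0.12 -0.47  2.04  0.06  1.    0.4 ]
```

Call:
{"name": "drive_tool", "arguments": {"series": [[-46,6,18,0,-8,0,85],[-92,12,36,0,-16,0,85],[-138,18,54,0,-24,0,85],[-184,26,70,0,-32,0,85],[-230,34,86,0,-40,0,85]]}}

```text
clock: 1.65
tcp_pos: [0.4553, 0.0273, 0.2066]
orientation: [-1.486, 0.599, -0.599]
contact_force: [0.8, -0.5, 0.3]
grip_width: 0.0848
```

Call:
{"name": "drive_tool", "arguments": {"series": [[-30,4,-26,0,-4,0,85],[-46,7,-26,0,-7,0,85],[-46,7,-26,0,-7,0,85]]}}

```text
clock: 1.95
tcp_pos: [0.4022, 0.0412, 0.199]
orientation: [-1.513, 0.503, -0.501]
contact_force: [0.6, -0.2, 1.0]
grip_width: 0.0849
```

```bash
cat > snap.py <<'E'
import sys
from mv import *
n,s=sys.argv[1],sys.argv[2]
f=r.grab_frame(n);cv2.imwrite(f"pics/{s}.png",f["frame"]);pickle.dump(f,open(s+".pkl","wb"))
E
python3 mv.py 0.467 0.0756 0.2 0.92; python3 snap.py wrist w1
```

```text
shift mm [31.4 -1.1 66.3] turn deg [ 0.1  0.6 -0. ] | tcp [0.4022 0.0412 0.199 ] jaw [ 0.598  0.802 -0.001] down [-0.001 -0.001 -1.   ] t 1.95 grip 84.9 F [ 0.6 -0.2  1. ] q [ 0.5   0.13 -0.79  2.15  0.12  0.9   0.56]
```

View pics/w1.png

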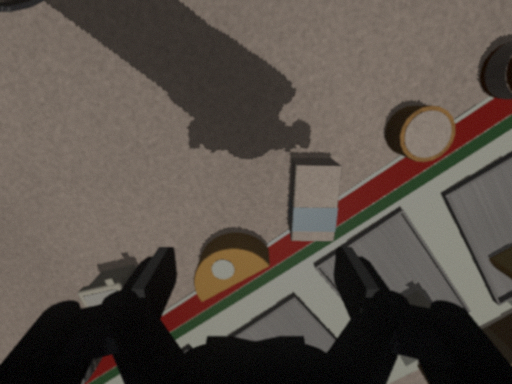

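Call:
{"name": "drive_tool", "arguments": {"series": [[15,8,33,0,1,0,85],[31,15,66,0,1,0,85],[31,15,66,0,1,0,85]]}}

```text
clock: 2.3
tcp_pos: [0.4729, 0.0756, 0.1847]
orientation: [-1.504, 0.517, -0.521]
contact_force: [-0.0, 0.3, 0.0]
grip_width: 0.085
```

```bash
python3 snap.py wrist w2
python3 - <<'E'
from h import *
f=L("w2"); im=f["frame"]
cv2.imwrite("pics/w2c.png",cv2.resize(im[130:330,170:370],None,fx=3,fy=3,interpolation=cv2.INTER_CUBIC))
E
```

```text
(no output)
```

View pics/w2c.png

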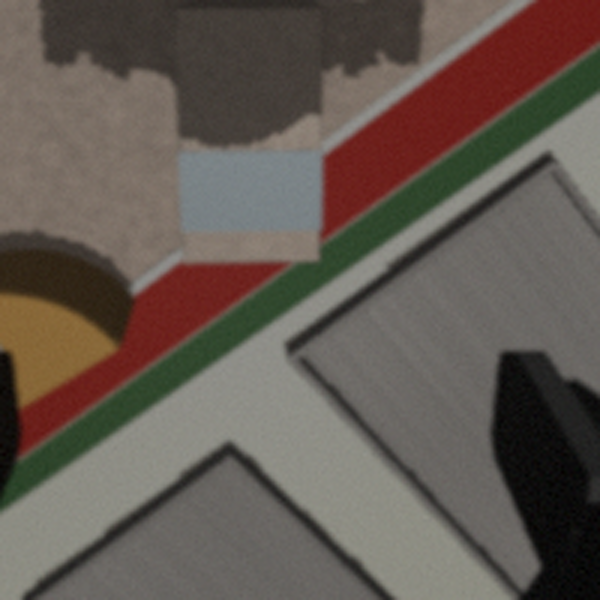

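```bash
python3 - <<'E'
from h import *
f=L("w2")
p=(np.array([(176,8),(323,8),(320,262),(182,262)],float)+.5)/3-.5+[170,130]
P=onplane(f,p,.045)[:,:2];print(P.round(4),P.mean(0).round(4));
for i in range(4): d=P[i]-P[i-1];print(np.linalg.norm(d).round(4),np.arctan2(d[1],d[0]).round(3))
print(ray(f,[[0,0]])[0])
E
python3 mv.py 0.467 0.0756 0.1 0.93
```

```text
[[0.4169 0.086 ]
 [0.447  0.1243]
 [0.5197 0.0689]
 [0.4885 0.0292]] [0.468  0.0771]
0.0913 2.471
0.0487 0.906
0.0914 -0.651
0.0505 -2.237
[0.40853638 0.12457272 0.32693457]
shift mm [-3.5 84.6 -1.7] turn deg [-0.1 -1.3  0. ] | tcp [0.4707 0.0747 0.1846] jaw [0.616 0.788 0.002] down [ 0.001  0.002 -1.   ] t 2.35 grip 84.9 F [-0.2 -0.  -0.6] q [ 0.38  0.3  -0.77  2.03  0.26  0.92  0.38]
```

```bash
python3 mv.py 0.468 0.077 0.007 0.907
```

```text
shift mm [ -3.5 177.6  -0.2] turn deg [-0.1  0.  -0. ] | tcp [0.4707 0.0747 0.1846] jaw [0.616 0.788 0.002] down [ 0.001  0.002 -1.   ] t 2.35 grip 84.9 F [-0.2 -0.  -0.6] q [ 0.38  0.3  -0.77  2.03  0.26  0.92  0.38]
```

Call:
{"name": "drive_tool", "arguments": {"series": [[-3.5,45,0,0,0,0,85],[-3.5,90,0,0,0,0,85],[-3.5,130,0,0,0,0,85],[-3.5,160,0,0,0,0,85],[-3.5,175,0,0,0,0,85]]}}

```text
clock: 2.85
tcp_pos: [0.467, 0.0753, 0.0077]
orientation: [-1.508, 0.522, -0.52]
contact_force: [0.6, 0.3, 0.0]
grip_width: 0.0847
```

```bash
python3 snap.py side s1; python3 mv.py 0.468 0.077 0.007 0.907
```

```text
shift mm [ 0.2 -0.1  2. ] turn deg [ 0.1 -0.1 -0.1] | tcp [0.4666 0.0755 0.0069] jaw [ 0.617  0.787 -0.001] down [-0.003  0.    -1.   ] t 2.9 grip 84.8 F [-0.1 -0.1 -1.4] q [ 0.18  0.58 -0.57  2.15  0.58  0.57  0.08]
```

Call:
{"name": "drive_tool", "arguments": {"series": [[0,0,2,0,0,0,70],[0,0,2,0,0,0,60],[0,0,2,0,0,0,45],[0,0,2,0,0,0,40],[0,0,2,0,0,0,40]], "squeeze": 35}}

```text
clock: 3.4
tcp_pos: [0.4692, 0.0772, 0.0085]
orientation: [-1.507, 0.521, -0.521]
contact_force: [-0.8, -0.5, 7.3]
grip_width: 0.0497
```

Call:
{"name": "drive_tool", "arguments": {"series": [[0,0,0,0,0,0,40],[0,0,0,0,0,0,40],[0,0,0,0,0,0,40]]}}

```text
clock: 3.7
tcp_pos: [0.4692, 0.0771, 0.0087]
orientation: [-1.507, 0.521, -0.522]
contact_force: [0.9, 0.7, -1.1]
grip_width: 0.0497
```

```bash
python3 mv.py 0.51 0.06 0.12 0.5; python3 snap.py wrist w3; python3 snap.py side s2
```

```text
shift mm [  42.7 -111.3   11.9] turn deg [-0.  23.2  0. ] | tcp [0.4692 0.0771 0.0087] jaw [0.618 0.786 0.001] down [ 0.001  0.    -1.   ] t 3.7 grip 49.7 F [ 0.9  0.7 -1.1] q [ 0.18  0.57 -0.58  2.15  0.58  0.57  0.08]
```

View pics/w3.png

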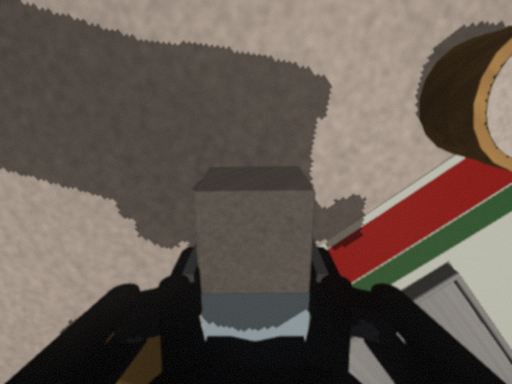

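View pics/s2.png

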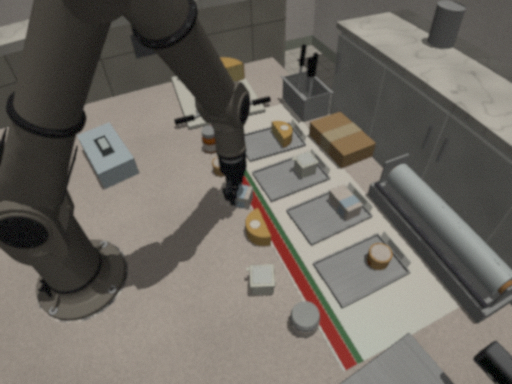

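Call:
{"name": "drive_tool", "arguments": {"series": [[0,-20,0,0,0,0,40],[0,-60,0,0,0,0,40],[0,-100,0,0,0,0,40],[0,-100,0,0,0,0,40]]}}

```text
clock: 4.2
tcp_pos: [0.4721, 0.0782, 0.1127]
orientation: [-1.503, 0.515, -0.527]
contact_force: [1.5, -0.3, -1.6]
grip_width: 0.0497
```

```bash
python3 mv.py 0.644 -0.0905 0.11 0.045
```

```text
shift mm [239.4   3.9 -26.5] turn deg [-0.5 49.3  0.2] | tcp [0.4721 0.0782 0.1127] jaw [0.618 0.786 0.006] down [ 0.008  0.001 -1.   ] t 4.2 grip 49.7 F [ 1.5 -0.3 -1.6] q [ 0.31  0.41 -0.72  2.09  0.39  0.77  0.25]
```

Call:
{"name": "drive_tool", "arguments": {"series": [[35,1,-4,0,8,0,40],[80,2,-9,0,16,0,40],[125,3,-14,0,24.5,0,40],[168,4,-18,0,33,0,40],[205,4,-23,0,41,0,40]]}}

```text
clock: 4.7
tcp_pos: [0.6197, -0.0687, 0.1082]
orientation: [-1.285, 1.069, -1.077]
contact_force: [0.4, 0.4, -2.6]
grip_width: 0.0493
```

```bash
python3 mv.py 0.644 -0.0905 0.10 0.045
```

```text
shift mm [25.8  8.3 19.9] turn deg [-0.4  7.9  0. ] | tcp [ 0.6197 -0.0687  0.1082] jaw [0.983 0.181 0.007] down [ 0.007  0.001 -1.   ] t 4.7 grip 49.3 F [ 0.4  0.4 -2.6] q [ 0.36  0.57 -0.47  1.77  0.32  0.88 -0.07]
```

Call:
{"name": "drive_tool", "arguments": {"series": [[20,8,15,-0.4,6,0,40],[25.8,8,20,-0.4,8,0,40],[25.8,8,20,-0.4,8,0,40]]}}

```text
clock: 5.0
tcp_pos: [0.6438, -0.0912, 0.0986]
orientation: [-1.231, 1.18, -1.178]
contact_force: [0.4, 0.0, -1.6]
grip_width: 0.0496
```

```bash
python3 snap.py wrist w4;python3 mv.py 0.644 -0.0905 0.05 0.045
```

```text
shift mm [ 0.8 49.1  0.8] turn deg [ 0.1 -0.  -0. ] | tcp [ 0.6432 -0.0898  0.0991] jaw [ 0.999  0.044 -0.002] down [-0.002  0.    -1.   ] t 5.05 grip 49.6 F [-0.4  0.6 -2.3] q [ 0.34  0.61 -0.42  1.7   0.31  0.9  -0.16]
```

View pics/w4.png

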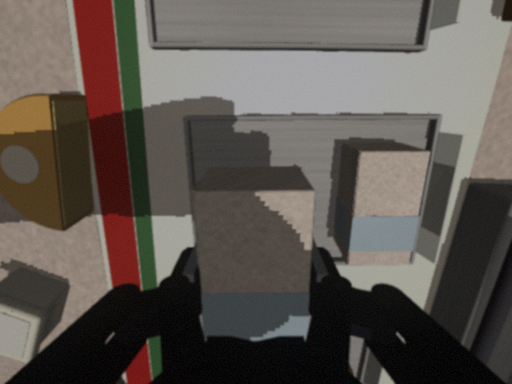

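```bash
python3 - <<'E'
from h import *
f=L("w4");im=f["frame"]
cv2.imwrite("pics/w4c.png",cv2.resize(im[20:280,140:450],None,fx=2.5,fy=2.5,interpolation=cv2.INTER_CUBIC))
E
```

```text
(no output)
```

View pics/w4c.png

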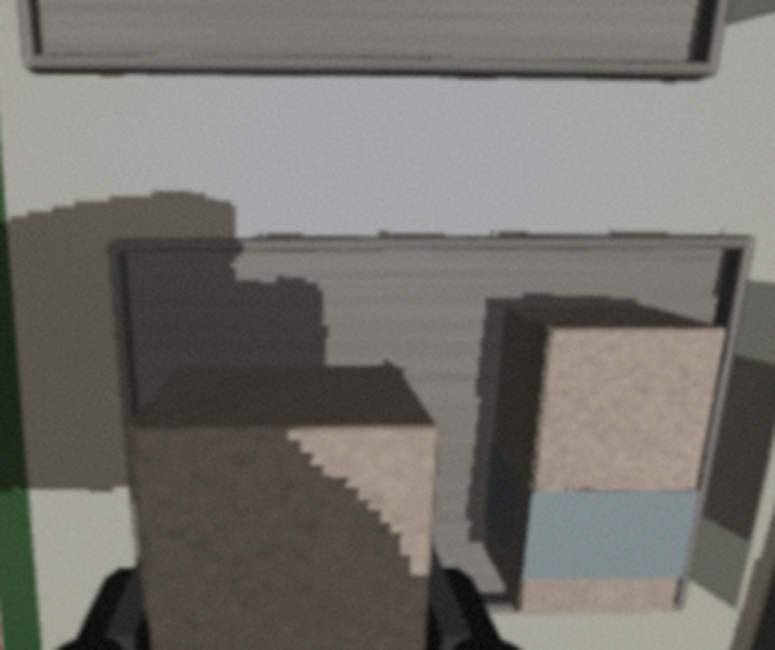

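```bash
python3 - <<'E'
from h import *
f=L("w4")
un=lambda p:(np.array(p,float)+.5)/2.5-.5+[140,20]
for nm,p,s in (("carton",[(110,241),(751,238)],1),("tub",[(28,70),(712,76)],-1)):
  for z in (0.012,.006):
    P=onplane(f,un(p),z)[:,:2];d=P[1]-P[0];l=np.linalg.norm(d);d/=l;n=np.array([-d[1],d[0]])
    print(nm,z,P.round(4).tolist(),l.round(4),"yaw",np.arctan2(d[1],d[0]).round(4),"place",(P.mean(0)-s*.069*n-.045*d).round(4))
P=onplane(f,un([(546,325),(723,329),(677,610),(520,608)]),.048)[:,:2]
print(P.round(4).tolist(),P.mean(0).round(4),np.linalg.norm(P[1]-P[0]),np.linalg.norm(P[2]-P[1]))
d=P[1]-P[2];print(np.arctan2(-d[0],d[1])); d=P[0]-P[3];print(np.arctan2(-d[0],d[1]))
E
```

```text
carton 0.012 [[0.5845, -0.0248], [0.7885, -0.015]] 0.2043 yaw 0.048 place [ 0.6448 -0.091 ]
carton 0.006 [[0.583, -0.0252], [0.7924, -0.0151]] 0.2096 yaw 0.048 place [ 0.646  -0.0912]
tub 0.012 [[0.5618, 0.0236], [0.7654, 0.0307]] 0.2037 yaw 0.0351 place [0.6162 0.0945]
tub 0.006 [[0.5598, 0.0245], [0.7686, 0.0318]] 0.209 yaw 0.0351 place [0.6168 0.0955]
[[0.7135, -0.0401], [0.7634, -0.039], [0.7704, -0.1293], [0.7196, -0.1304]] [ 0.7417 -0.0847] 0.049928070299619806 0.09052720939982985
0.07650327319173515
0.06744959252068977
```

```bash
python3 - <<'E'
from h import *
f=L("w3"); P=onplane(f,[(195,191),(313,191)],.045)[:,:2]; t=np.array([.4692,.0771]); x=np.array([.786,-.618]);z=np.array([.618,.786])
print((P-t)@x,(P-t)@z)
f=L("w4"); P=onplane(f,[(194,190),(313,190)],.045+.0905)[:,:2]; t=np.array([.6432,-.0898]); a=.044;x=np.array([np.sin(a),-np.cos(a)]);z=np.array([np.cos(a),np.sin(a)])
print((P-t)@x,(P-t)@z)
E
python3 mv.py 0.6448 -0.0905 0.012 0.048
```

```text
[-0.04631003 -0.04629578] [-0.024552    0.02262925]
[-0.04541119 -0.04530333] [-0.02329211  0.02397395]
shift mm [ 0.8 87.1  1.7] turn deg [ 0.1 -0.2 -0. ] | tcp [ 0.6432 -0.0898  0.0991] jaw [ 0.999  0.044 -0.002] down [-0.002  0.    -1.   ] t 5.05 grip 49.6 F [-0.4  0.6 -2.3] q [ 0.34  0.61 -0.42  1.7   0.31  0.9  -0.16]
```

Call:
{"name": "drive_tool", "arguments": {"series": [[0.8,30,1.7,0,-0.2,0,40],[0.8,60,1.7,0,-0.2,0,40],[0.8,76,1.7,0,-0.2,0,40],[0.8,82,1.7,0,-0.2,0,40],[0.8,82,1.7,0,-0.2,0,40]]}}

```text
clock: 5.55
tcp_pos: [0.6443, -0.0897, 0.0169]
orientation: [-1.234, 1.176, -1.171]
contact_force: [-0.2, -0.7, -2.2]
grip_width: 0.0493
```

```bash
python3 mv.py 0.6448 -0.0905 0.012 0.048
```

```text
shift mm [0.8 4.9 0.5] turn deg [ 0.2  0.1 -0.1] | tcp [ 0.6443 -0.0897  0.0169] jaw [ 0.999  0.049 -0.003] down [-0.003  0.001 -1.   ] t 5.55 grip 49.3 F [-0.2 -0.7 -2.2] q [ 0.32  0.72 -0.38  1.73  0.37  0.76 -0.2 ]
```

Call:
{"name": "drive_tool", "arguments": {"series": [[0.8,2,0.5,0.2,0,0,40],[0.8,3,0.5,0.2,0,0,40],[0.8,4,0.5,0.2,0,0,40],[0.8,4.5,0.5,0.2,0,0,40],[0.8,4.5,0.5,0.2,0,0,40]]}}

```text
clock: 6.05
tcp_pos: [0.6449, -0.0905, 0.0126]
orientation: [-1.231, 1.173, -1.172]
contact_force: [-0.5, 1.0, -2.1]
grip_width: 0.0494
```

Call:
{"name": "drive_tool", "arguments": {"series": [[0,0.5,0,0,0,0,40],[0,1,0,0,0,0,40],[0,1.5,0,0,0,0,40],[0,1.5,0,0,0,0,40]]}}

```text
clock: 6.45
tcp_pos: [0.645, -0.0905, 0.0116]
orientation: [-1.231, 1.173, -1.173]
contact_force: [-2.4, -0.2, 4.6]
grip_width: 0.0498
```

Call:
{"name": "drive_tool", "arguments": {"series": [[0,0,0,0,0,0,55],[0,0,0,0,0,0,62],[0,0,0,0,0,0,70],[0,0,0,0,0,0,70],[0,-20,0,0,0,0,70]]}}

```text
clock: 6.95
tcp_pos: [0.6428, -0.0905, 0.0292]
orientation: [-1.235, 1.176, -1.17]
contact_force: [-0.5, -0.5, -0.2]
grip_width: 0.0698
```

Call:
{"name": "drive_tool", "arguments": {"series": [[0,-40,0,0,0,0,70],[0,-85,0,0,0,0,75],[0,-125,0,0,0,0,80],[0,-130,0,0,0,0,85],[0,-130,0,0,0,0,85]]}}

```text
clock: 7.45
tcp_pos: [0.6443, -0.0907, 0.1609]
orientation: [-1.233, 1.174, -1.172]
contact_force: [-0.5, 0.1, -1.1]
grip_width: 0.0852
```

```bash
python3 snap.py wrist w5;  python3 mv.py 0.4745 0.216 0.18 0.3
```

```text
shift mm [-314.8  -20.  -153.4] turn deg [  0.2 -14.4  -0.1] | tcp [ 0.6432 -0.0908  0.1591] jaw [ 0.999  0.049 -0.004] down [-0.004  0.001 -1.   ] t 7.5 grip 85.1 F [-0.1  0.1 -0.7] q [ 0.37  0.55 -0.45  1.66  0.27  1.   -0.13]
```

View pics/w5.png

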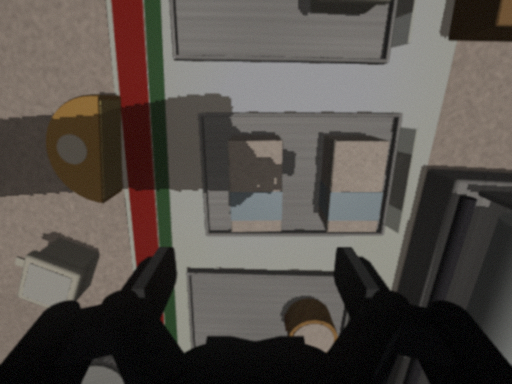

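```bash
python3 - <<'E'
from h import *
f=L("w5");im=f["frame"]
cv2.imwrite("pics/w5c.png",cv2.resize(im[90:350,180:420],None,fx=2.3*1.3,fy=2.3,interpolation=cv2.INTER_CUBIC))
cv2.imwrite("pics/w5c.png",cv2.resize(im[95:250,190:415],None,fx=3.5,fy=3.5,interpolation=cv2.INTER_CUBIC))
E
```

```text
(no output)
```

View pics/w5c.png

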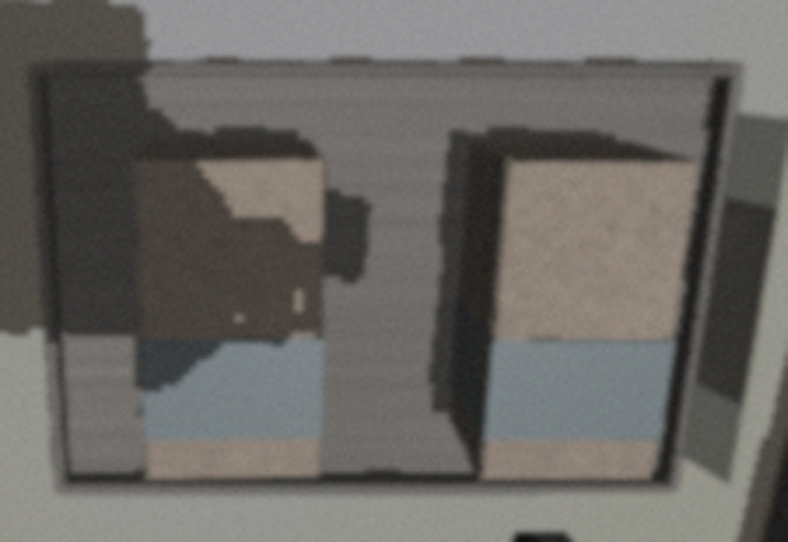

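```bash
python3 - <<'E'
from h import *
f=L("w5")
un=lambda p:(np.array(p,float)+.5)/3.5-.5+[190,95]
T=onplane(f,un([(32,66),(740,66),(675,488),(58,490)]),.012)[:,:2]
A=onplane(f,un([(136,158),(324,158),(321,478),(146,478)]),.048)[:,:2]
B=onplane(f,un([(505,160),(694,161),(655,479),(482,479)]),.048)[:,:2]
for P in (T,A,B):
  x=P[1]+P[2]-P[0]-P[3]; y=P[0]+P[1]-P[2]-P[3]; print(P.mean(0).round(4),"yaw x",np.arctan2(x[1],x[0]).round(4),"yaw y",np.arctan2(-y[0],y[1]).round(4),np.linalg.norm(x)/2,np.linalg.norm(y)/2)
print(T.mean(0)-.045*np.array([np.cos(.048),np.sin(.048)]),B.mean(0)-.097*np.array([np.cos(.048),np.sin(.048)]))
E
```

```text
[ 0.6902 -0.0876] yaw x 0.0511 yaw y 0.0509 0.2045267916297199 0.13510134237674423
[ 0.6454 -0.0898] yaw x 0.0489 yaw y 0.0603 0.04964607901193743 0.09158609897779756
[ 0.7419 -0.0855] yaw x 0.0466 yaw y 0.0703 0.049894052167128236 0.09149299273444263
[ 0.64522632 -0.08978091] [ 0.64502726 -0.09015458]
```

Call:
{"name": "drive_tool", "arguments": {"series": [[-45,0,-22,0,0,0,85],[-90,0,-45,0,0,0,85],[-135,0,-70,0,0,0,85],[-180,0,-92,0,0,0,85],[-225,0,-112,0,0,0,85]]}}

```text
clock: 8.0
tcp_pos: [0.5183, 0.1279, 0.1578]
orientation: [-1.238, 1.179, -1.169]
contact_force: [0.6, 0.3, -0.3]
grip_width: 0.0849
```

```bash
python3 mv.py 0.4745 0.216 0.16 0.05
```

```text
shift mm [-90.1  -1.8 -39.4] turn deg [ 0.4 -0.1 -0. ] | tcp [0.5183 0.1279 0.1578] jaw [ 0.999  0.049 -0.008] down [-0.008 -0.    -1.   ] t 8.0 grip 84.9 F [ 0.6  0.3 -0.3] q [ 0.08  0.39 -0.54  1.93  0.25  0.9  -0.53]
```

Call:
{"name": "drive_tool", "arguments": {"series": [[-40,0,-18,0,0,0,85],[-78,0,-34,0,0,0,85],[-90,0,-39,0.4,0,0,85],[-90,0,-39,0.4,0,0,85]]}}

```text
clock: 8.4
tcp_pos: [0.4724, 0.218, 0.1567]
orientation: [-1.237, 1.172, -1.167]
contact_force: [-0.4, -1.3, 0.5]
grip_width: 0.0849
```

```bash
python3 mv.py 0.4745 0.216 0.007 0.05; python3 snap.py wrist w6
```

```text
shift mm [  2.1 149.7   2.5] turn deg [ 0.2  0.3 -0. ] | tcp [0.4724 0.218  0.1567] jaw [ 0.999  0.054 -0.004] down [-0.004 -0.    -1.   ] t 8.4 grip 84.9 F [-0.4 -1.3  0.5] q [-0.08  0.37 -0.58  1.96  0.26  0.88 -0.73]
```

View pics/w6.png

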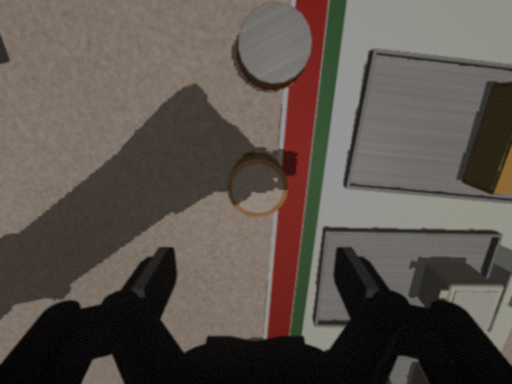

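```bash
python3 - <<'E'
from h import *
f=L("w6"); P=onplane(f,[(258,186.5),(228,186),(288,186),(258,157),(258,216)],.04)[:,:2]; print(P.round(4))
P=onplane(f,[(375,51),(346,186),(323,230),(500,234)],.012)[:,:2]; print(P.round(4))
E
python3 mv.py 0.4745 0.216 0.007 0.05
```

```text
[[0.4752 0.2193]
 [0.4461 0.2182]
 [0.5042 0.2214]
 [0.4735 0.2482]
 [0.477  0.1883]]
[[0.5773 0.3487]
 [0.5704 0.2165]
 [0.5525 0.1632]
 [0.7585 0.1688]]
shift mm [ -0.2 149.7   1.3] turn deg [0.2 0.1 0. ] | tcp [0.4737 0.2159 0.1567] jaw [ 0.999  0.051 -0.004] down [-0.004 -0.001 -1.   ] t 8.45 grip 85.2 F [ 0.4 -0.9 -0.3] q [-0.08  0.37 -0.57  1.96  0.26  0.88 -0.73]
```

Call:
{"name": "drive_tool", "arguments": {"series": [[-1.5,45,1.5,0,0,0,85],[-1.5,90,1.5,0,0,0,85],[-1.5,125,1.5,0,0,0,85],[-1.5,142,1.5,0,0,0,85],[-1.5,149,1.5,0.2,0,0,85]]}}

```text
clock: 8.95
tcp_pos: [0.4738, 0.2142, 0.0047]
orientation: [-1.238, 1.175, -1.174]
contact_force: [-0.7, 0.6, 0.5]
grip_width: 0.085
```

Call:
{"name": "drive_tool", "arguments": {"series": [[0,0,0,0,0,0,70],[0,0,0,0,0,0,60],[0,0,0,0,0,0,50],[0,0,0,0,0,0,50],[0,0,0,0,0,0,50]]}}

```text
clock: 9.45
tcp_pos: [0.4742, 0.2143, 0.0053]
orientation: [-1.237, 1.174, -1.174]
contact_force: [-0.4, -0.3, -1.8]
grip_width: 0.059
```

```bash
python3 mv.py 0.4745 0.216 0.1 0.05; python3 snap.py wrist w7
```

```text
shift mm [ -1.3 -94.7   0.1] turn deg [ 0.2 -0.1  0.2] | tcp [0.4742 0.2143 0.0053] jaw [ 0.999  0.048 -0.003] down [-0.003 -0.004 -1.   ] t 9.45 grip 59.0 F [-0.4 -0.3 -1.8] q [-0.19  0.6  -0.45  2.05  0.46  0.59 -0.9 ]
```

View pics/w7.png

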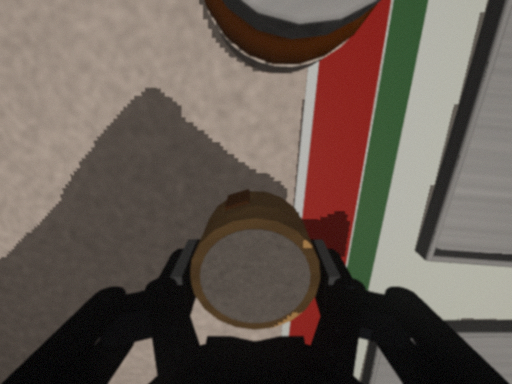

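```bash
python3 - <<'E'
from h import *
f=L("w7"); P=onplane(f,[(255.5,274),(190,274),(320,274),(256,220),(256,328)],.04)[:,:2]; print(P.round(4), P[3:].mean(0))
E
python3 mv.py 0.4745 0.216 0.1 0.05
```

```text
[[0.4745 0.2207]
 [0.4449 0.2192]
 [0.5036 0.2221]
 [0.4734 0.2473]
 [0.4762 0.1898]] [0.47480418 0.21855041]
shift mm [ -1.3 -94.7   0.1] turn deg [ 0.2 -0.1  0.2] | tcp [0.4741 0.2144 0.0053] jaw [ 0.999  0.048 -0.004] down [-0.003 -0.004 -1.   ] t 9.5 grip 59.1 F [ 0.9 -0.3  0.9] q [-0.19  0.6  -0.45  2.05  0.46  0.59 -0.9 ]
```

Call:
{"name": "drive_tool", "arguments": {"series": [[0,-20,0,0,0,0,50],[0,-60,0,0,0,0,50],[0,-105,0,0,0,0,50],[40,-125,18,0,0,0,50],[85,-125,36,0,0,0,50]]}}

```text
clock: 10.0
tcp_pos: [0.5171, 0.1339, 0.1347]
orientation: [-1.232, 1.166, -1.172]
contact_force: [1.6, 0.0, -2.3]
grip_width: 0.0589
```

```bash
python3 mv.py 0.625 -0.284 0.12 0.03
```

```text
shift mm [423.1  15.4  85.3] turn deg [-0.2  1.4  0. ] | tcp [0.5171 0.1339 0.1347] jaw [0.999 0.054 0.004] down [ 0.004 -0.001 -1.   ] t 10.0 grip 58.9 F [ 1.6  0.  -2.3] q [ 0.07  0.42 -0.54  1.96  0.29  0.84 -0.58]
```

Call:
{"name": "drive_tool", "arguments": {"series": [[45,0,10,0,0,0,50],[90,0,20,0,0,0,50],[135,0,30,0,0,0,50],[180,0,40,0,0,0,50],[225,0,50,0,0,0,50]]}}

```text
clock: 10.5
tcp_pos: [0.5791, -0.09, 0.1353]
orientation: [-1.232, 1.166, -1.172]
contact_force: [1.3, 1.1, -0.6]
grip_width: 0.059
```

```bash
python3 mv.py 0.625 -0.284 0.12 0.03
```

```text
shift mm [196.2  15.6  35.3] turn deg [-0.3  1.4  0.1] | tcp [ 0.5791 -0.09    0.1353] jaw [0.999 0.054 0.004] down [ 0.004 -0.001 -1.   ] t 10.5 grip 59.0 F [ 1.3  1.1 -0.6] q [ 0.41  0.48 -0.48  1.84  0.28  0.88 -0.14]
```

Call:
{"name": "drive_tool", "arguments": {"series": [[45,5,9,0,0,0,50],[90,10,17,0,0,0,50],[135,15,25,0,0,0,50],[175,15,33,0,1,0,50],[196,15,36,0,1.4,0,50]]}}

```text
clock: 11.0
tcp_pos: [0.6251, -0.289, 0.1201]
orientation: [-1.22, 1.187, -1.195]
contact_force: [-0.7, 0.7, -1.7]
grip_width: 0.0589
```

Call:
{"name": "drive_tool", "arguments": {"series": [[0,0,0,0,0,0,50]]}}

```text
clock: 11.1
tcp_pos: [0.6245, -0.2934, 0.1197]
orientation: [-1.219, 1.19, -1.2]
contact_force: [-0.0, 0.4, -1.5]
grip_width: 0.0588
```

```bash
python3 mv.py 0.625 -0.284 0.12 0.03; python3 snap.py wrist w8; python3 -c "
from h import *
f=L('w8');cv2.imwrite('pics/w8c.png',cv2.resize(f['frame'],(800,600),interpolation=cv2.INTER_CUBIC))"
```

```text
shift mm [-9.4 -0.4  0.6] turn deg [-0.2 -0.6  0.3] | tcp [ 0.6245 -0.2934  0.1197] jaw [1.    0.019 0.004] down [ 0.004 -0.005 -1.   ] t 11.1 grip 58.8 F [-0.   0.4 -1.5] q [ 0.62  0.64 -0.41  1.59  0.3   0.97  0.14]
```

View pics/w8c.png

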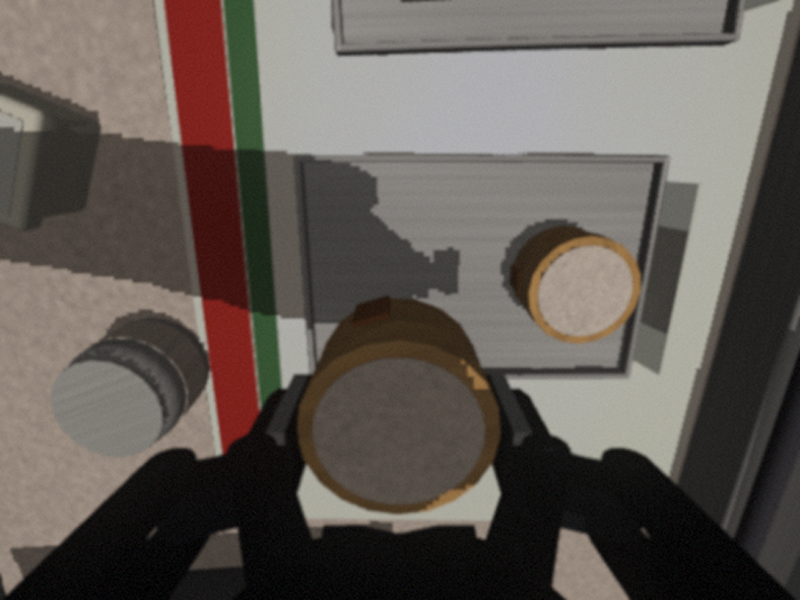

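```bash
python3 - <<'E'
from h import *
f=L("w8"); un=lambda p:(np.array(p,float)+.5)/1.5625-.5
T=onplane(f,un([(298,157),(668,157),(630,376)]),.012)[:,:2]; d=T[1]-T[0];l=np.linalg.norm(d);a=np.arctan2(d[1],d[0]);d/=l;n=np.array([-d[1],d[0]])
print(T.round(4),l,np.linalg.norm(T[2]-T[1]),a,"place",T[:2].mean(0)-.069*n-.045*d)
B=onplane(f,un([(584,288),(528,288),(640,288)]),.043)[:,:2];print(B.round(4),"place",B[0]-.097*d)
G=onplane(f,un([(399,427),(298,427),(500,427),(399,342),(399,512)]),.1544)[:,:2];print("held",G.round(4))
E
python3 mv.py 0.625 -0.284 0.12 0.03
```

```text
[[ 0.569  -0.2141]
 [ 0.7718 -0.2099]
 [ 0.7761 -0.3445]] 0.20281805186677088 0.13470063166567597 0.02089292996761071 place [ 0.62687646 -0.28191502]
[[ 0.7225 -0.2766]
 [ 0.6929 -0.2771]
 [ 0.7524 -0.276 ]] place [ 0.62553316 -0.27859969]
held [[ 0.6247 -0.2864]
 [ 0.5955 -0.2869]
 [ 0.6538 -0.286 ]
 [ 0.6241 -0.2597]
 [ 0.6252 -0.3176]]
shift mm [-7.7 -0.5  0.9] turn deg [-0.2 -0.6  0.2] | tcp [ 0.6243 -0.2917  0.1196] jaw [1.    0.02  0.003] down [ 0.003 -0.004 -1.   ] t 11.15 grip 59.3 F [-0.3 -0.  -1.8] q [ 0.62  0.64 -0.41  1.59  0.3   0.97  0.14]
```

Call:
{"name": "drive_tool", "arguments": {"series": [[-4,30,1,0,-0.3,0,50],[-8,60,1.2,0,-0.6,0,50],[-8,80,1.2,0,-0.6,0,50],[-8,92,1.2,-0.2,-0.6,0,50],[-8,98,1.2,-0.2,-0.6,0,50]]}}

```text
clock: 11.65
tcp_pos: [0.6254, -0.2824, 0.0206]
orientation: [-1.228, 1.185, -1.186]
contact_force: [0.5, 0.6, -2.1]
grip_width: 0.0592
```

```bash
python3 mv.py 0.6255 -0.2838 0.01 0.03; sleep 0; python3 snap.py wrist w9; python3 mv.py 0.6255 -0.2838 0.0085 0.03;python3 -c "
from h import *
f=L('w9');cv2.imwrite('pics/w9c.png',cv2.resize(f['frame'],(800,600),interpolation=cv2.INTER_CUBIC))"
```

```text
shift mm [ 1.4 10.6  0.1] turn deg [0.1 0.2 0.1] | tcp [ 0.6254 -0.2824  0.0206] jaw [ 0.999  0.033 -0.002] down [-0.002 -0.003 -1.   ] t 11.65 grip 59.2 F [ 0.5  0.6 -2.1] q [ 0.59  0.76 -0.37  1.64  0.35  0.81  0.09]
shift mm [ 1.  11.9  0.1] turn deg [0.1 0.1 0.2] | tcp [ 0.6253 -0.2827  0.0204] jaw [ 0.999  0.032 -0.002] down [-0.002 -0.003 -1.   ] t 11.7 grip 59.0 F [-0.1  0.6 -2. ] q [ 0.59  0.76 -0.37  1.64  0.35  0.81  0.09]
```

View pics/w9c.png

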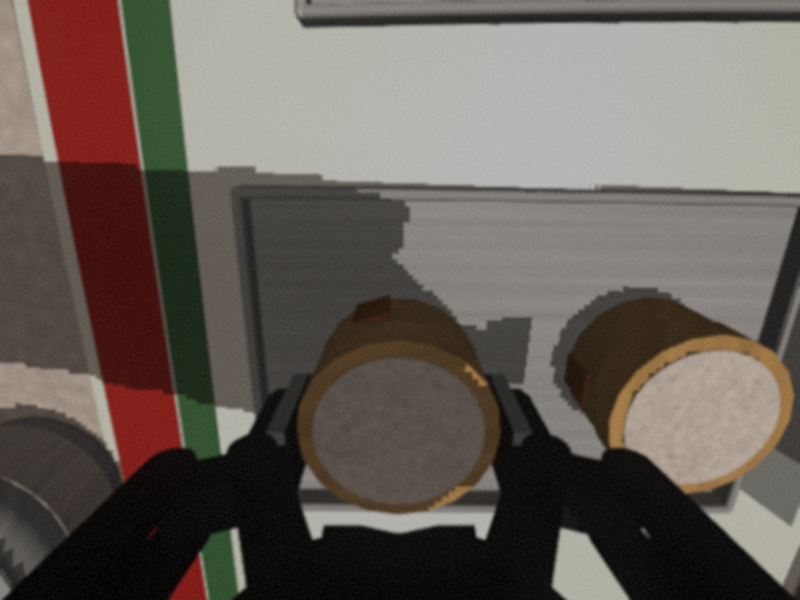

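```bash
python3 - <<'E'
from h import *
f=L("w9"); un=lambda p:(np.array(p,float)+.5)/1.5625-.5
T=onplane(f,un([(400,188),(400,508),(233,188),(780,194)]),.012)[:,:2];print(T.round(4),"w",np.linalg.norm(T[0]-T[1]),"mid",T[:2].mean(0))
B=onplane(f,un([(701,413)]),.043)[:,:2];print(B.round(4),B[0]-.097*np.array([1,.02]))
G=onplane(f,un([(399,427),(298,427),(500,427),(399,342),(399,512)]),.0552)[:,:2];print("held",G.round(4))
E
```

```text
[[ 0.6238 -0.2116]
 [ 0.6283 -0.3467]
 [ 0.5676 -0.2133]
 [ 0.7536 -0.2088]] w 0.1351780859167882 mid [ 0.62603588 -0.27916263]
[[ 0.7224 -0.2759]] [ 0.6254156  -0.27788103]
held [[ 0.6255 -0.2755]
 [ 0.5964 -0.2765]
 [ 0.6547 -0.2746]
 [ 0.6247 -0.2488]
 [ 0.6266 -0.3067]]
```

Call:
{"name": "drive_tool", "arguments": {"series": [[1.8,4,0.2,0,0,0,50],[1.8,8,0.2,0,0,0,50],[1.8,10,0.2,0,0,0,50],[1.8,11,0.2,0,0,0,50],[1.8,11.5,0.2,0,0,0,50]]}}

```text
clock: 12.2
tcp_pos: [0.6257, -0.2847, 0.0092]
orientation: [-1.227, 1.185, -1.187]
contact_force: [-0.5, -1.2, -1.5]
grip_width: 0.059
```

Call:
{"name": "drive_tool", "arguments": {"series": [[0,0.5,0,0,0,0,50],[0,1,0,0,0,0,50]]}}

```text
clock: 12.4
tcp_pos: [0.6259, -0.2847, 0.0084]
orientation: [-1.227, 1.185, -1.187]
contact_force: [-1.7, 1.2, 3.5]
grip_width: 0.0591
```

Call:
{"name": "drive_tool", "arguments": {"series": [[0,0,0,0,0,0,65],[0,0,0,0,0,0,72],[0,0,0,0,0,0,78],[0,0,0,0,0,0,78],[0,-20,0,0,0,0,78]]}}

```text
clock: 12.9
tcp_pos: [0.6238, -0.284, 0.026]
orientation: [-1.229, 1.189, -1.184]
contact_force: [-0.4, 0.3, -0.5]
grip_width: 0.0783
```

Call:
{"name": "drive_tool", "arguments": {"series": [[0,-40,0,0,0,0,78],[0,-85,0,0,0,0,80],[0,-125,0,0,0,0,85],[0,-130,0,0,0,0,85],[0,-130,0,0,0,0,85]]}}

```text
clock: 13.4
tcp_pos: [0.6255, -0.2842, 0.1579]
orientation: [-1.228, 1.186, -1.186]
contact_force: [-0.7, 0.8, 0.1]
grip_width: 0.0847
```

```bash
python3 snap.py wrist w10;  python3 mv.py 0.473 -0.061 0.16 -0.07;python3 -c "
from h import *
f=L('w10');cv2.imwrite('pics/w10c.png',cv2.resize(f['frame'],(800,600),interpolation=cv2.INTER_CUBIC))"
```

```text
shift mm [-227.7   -3.6 -144.1] turn deg [0.3 5.8 0.1] | tcp [ 0.6243 -0.2839  0.1559] jaw [ 0.999  0.032 -0.006] down [-0.006 -0.002 -1.   ] t 13.45 grip 85.2 F [-0.   0.5 -0.5] q [ 0.62  0.6  -0.42  1.57  0.28  1.04  0.15]
```

View pics/w10c.png

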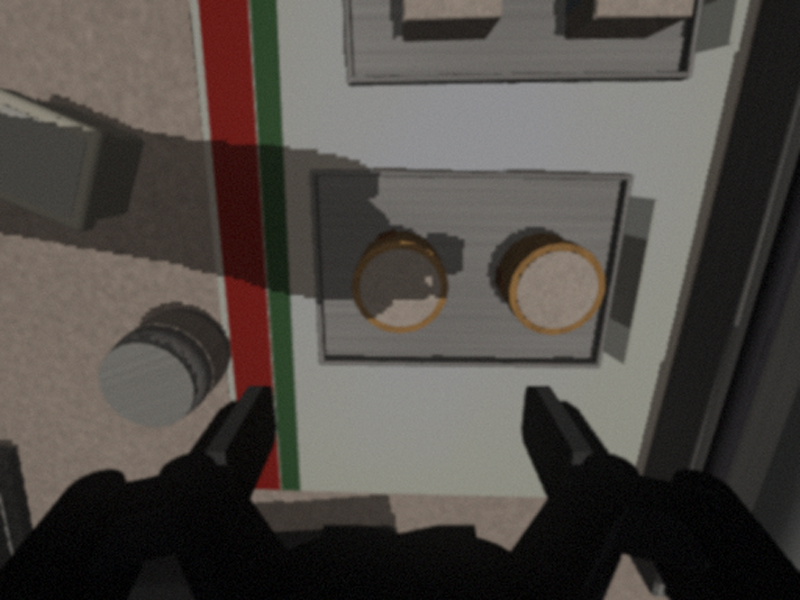

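```bash
cat > chk.py <<'E'
from h import *
def chk(n,s,T,A,B,zt,o=(0,0)):
    f=L(n); un=lambda p:(np.array(p,float)+.5)/s-.5+np.array(o)
    T=onplane(f,un(T),.012)[:,:2]
    x=T[1]+T[2]-T[0]-T[3]; y=T[0]+T[1]-T[2]-T[3]; a=np.arctan2(x[1],x[0]); b=np.arctan2(-y[0],y[1])
    c=T.mean(0); ya=(a*np.linalg.norm(x)+b*np.linalg.norm(y))/(np.linalg.norm(x)+np.linalg.norm(y)); ux=np.array([np.cos(ya),np.sin(ya)]); uy=np.array([-ux[1],ux[0]])
    print("tray",c.round(4),"size",np.linalg.norm(x)/2,np.linalg.norm(y)/2,"yaw",a.round(4),b.round(4),"place",(c-.045*ux).round(4))
    for nm,P in (("loose",A),("fixed",B)):
        if not len(P): continue
        P=onplane(f,un(P),zt)[:,:2]; m=P.mean(0); print(nm,m.round(4),"in place frame mm",((m-(c-.045*ux))@ux*1e3).round(1),((m-(c-.045*ux))@uy*1e3).round(1))
        for i in range(len(P)):
            d=P[i]-P[i-1]; e=np.arctan2(d[1],d[0])-ya; print("   edge",np.linalg.norm(d).round(4),"rel yaw mod90",((e+np.pi/4)%(np.pi/2)-np.pi/4).round(3))
E
python3 -c "
from chk import *
chk('w10',1.5625,[(313,171),(631,175),(600,365),(321,362)],[(353,285),(448,285),(400.5,237),(400.5,332)],[(508,288),(607,288),(557,241),(557,335)],.043)"
```

```text
tray [ 0.6716 -0.2789] size 0.2038215671331672 0.13421771605224816 yaw 0.0205 0.0215 place [ 0.6266 -0.2799]
loose [ 0.6265 -0.2788] in place frame mm -0.1 1.0
   edge 0.0427 rel yaw mod90 0.764
   edge 0.0583 rel yaw mod90 0.011
   edge 0.0416 rel yaw mod90 -0.781
   edge 0.0608 rel yaw mod90 0.012
fixed [ 0.7232 -0.2778] in place frame mm 96.6 0.1
   edge 0.0462 rel yaw mod90 -0.735
   edge 0.0613 rel yaw mod90 0.012
   edge 0.0451 rel yaw mod90 -0.693
   edge 0.061 rel yaw mod90 0.126
```

Call:
{"name": "drive_tool", "arguments": {"series": [[-42,0,-28,0,1,0,85],[-86,0,-56,0,2,0,85],[-130,0,-84,0,4,0,85],[-172,0,-112,0,5,0,85],[-210,0,-138,0,6,0,85]]}}

```text
clock: 13.95
tcp_pos: [0.4777, -0.0781, 0.1546]
orientation: [-1.181, 1.269, -1.26]
contact_force: [0.8, -0.3, 0.2]
grip_width: 0.0848
```

```bash
python3 mv.py 0.47 -0.06 0.15 -0.077
```

```text
shift mm [-17.5   4.6  -9. ] turn deg [0.5 0.2 0.1] | tcp [ 0.4777 -0.0781  0.1546] jaw [ 0.997 -0.073 -0.009] down [-0.009 -0.001 -1.   ] t 13.95 grip 84.8 F [ 0.8 -0.3  0.2] q [ 0.46  0.31 -0.51  2.04  0.2   0.84 -0.23]
```

Call:
{"name": "drive_tool", "arguments": {"series": [[-10,4,-5,0.4,0,0,85],[-14,4,-8,0.5,0,0,85],[-14,4,-8,0.5,0,0,85]]}}

```text
clock: 14.25
tcp_pos: [0.4705, -0.0639, 0.1498]
orientation: [-1.176, 1.263, -1.263]
contact_force: [0.0, -1.5, 0.7]
grip_width: 0.0848
```

```bash
python3 mv.py 0.47 -0.06 0.15 -0.077;python3 snap.py wrist w11; python3 -c "
from h import *
f=L('w11');cv2.imwrite('pics/w11c.png',cv2.resize(f['frame'],(800,600),interpolation=cv2.INTER_CUBIC))"
```

```text
shift mm [-3.9 -0.2 -0.7] turn deg [0.1 0.2 0.1] | tcp [ 0.4705 -0.0639  0.1498] jaw [ 0.997 -0.073 -0.002] down [-0.002 -0.001 -1.   ] t 14.25 grip 84.8 F [ 0.  -1.5  0.7] q [ 0.45  0.3  -0.51  2.07  0.2   0.82 -0.26]
```

View pics/w11c.png

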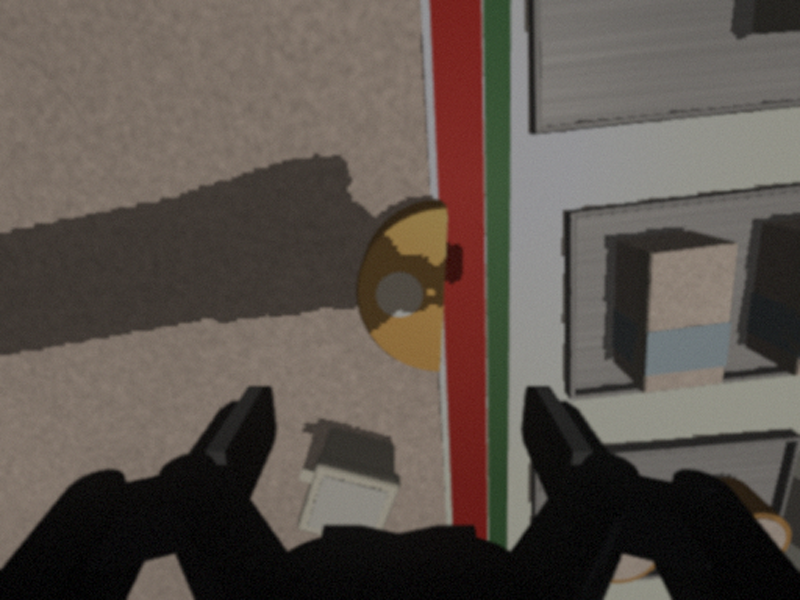

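```bash
python3 - <<'E'
from h import *
f=L("w11"); un=lambda p:(np.array(p,float)+.5)/1.5625-.5
T=onplane(f,un([(449,208),(440,371),(359,292)]),.045)[:,:2];d=T[0]-T[1];print(T.round(4),np.linalg.norm(d)); d/=np.linalg.norm(d);n=np.array([-d[1],d[0]]);print("yaw",np.arctan2(-d[0],d[1]),"c",T[:2].mean(0)+.026*n, "depth",(T[2]-T[0])@n)
E
python3 mv.py 0.47 -0.06 0.15 -0.077
```

```text
[[ 0.5027 -0.0126]
 [ 0.4933 -0.1135]
 [ 0.4476 -0.0578]] 0.1012877798555191
yaw -0.09319153340830115 c [ 0.472132  -0.0606512] depth 0.0506569536510601
shift mm [-4.6  0.1 -1.6] turn deg [0.  0.1 0.1] | tcp [ 0.4712 -0.0647  0.1501] jaw [ 0.997 -0.075 -0.001] down [-0.001 -0.002 -1.   ] t 14.3 grip 84.9 F [-0.   0.1  0.6] q [ 0.45  0.3  -0.51  2.07  0.2   0.82 -0.26]
```

Call:
{"name": "drive_tool", "arguments": {"series": [[-4,40,0,0,0.7,0,85],[-4,80,0,0,0.7,0,85],[-4,110,0,0,0.7,0,85],[-4,120,0,0,0.7,0,85]]}}

```text
clock: 14.7
tcp_pos: [0.4703, -0.0622, 0.0271]
orientation: [-1.171, 1.278, -1.273]
contact_force: [-0.4, -0.1, -0.0]
grip_width: 0.0849
```

```bash
python3 mv.py 0.4715 -0.0605 0.007 -0.087
```

```text
shift mm [-1.9 20.1  1.2] turn deg [ 0.3 -0.1  0.1] | tcp [ 0.4703 -0.0622  0.0271] jaw [ 0.996 -0.089 -0.005] down [-0.005 -0.001 -1.   ] t 14.7 grip 84.9 F [-0.4 -0.1 -0. ] q [ 0.34  0.5  -0.41  2.15  0.38  0.56 -0.44]
```

Call:
{"name": "drive_tool", "arguments": {"series": [[-1.9,12,1,0.3,0,0,85],[-1.9,20,1,0.3,0,0,85],[-1.9,20,1,0.3,0,0,75],[-1.9,20,1,0.3,0,0,60],[-1.9,20,1,0.3,0,0,42]], "squeeze": 40}}

```text
clock: 15.2
tcp_pos: [0.4721, -0.0608, 0.0081]
orientation: [-1.166, 1.273, -1.277]
contact_force: [0.1, -0.0, 0.2]
grip_width: 0.0515
```

Call:
{"name": "drive_tool", "arguments": {"series": [[0,0,0,0,0,0,42],[0,0,0,0,0,0,42],[0,0,0,0,0,0,42],[0,0,0,0,0,0,42]]}}

```text
clock: 15.6
tcp_pos: [0.472, -0.0608, 0.0082]
orientation: [-1.166, 1.273, -1.277]
contact_force: [-0.6, 0.8, -3.3]
grip_width: 0.0511
```

```bash
python3 mv.py 0.4715 -0.0605 0.007 -0.087;python3 snap.py wrist w12; python3 -c "
from h import *
f=L('w12');cv2.imwrite('pics/w12c.png',cv2.resize(f['frame'],(800,600),interpolation=cv2.INTER_CUBIC))"
```

```text
shift mm [-0.3  1.2 -0.6] turn deg [-0.1 -0.1  0.1] | tcp [ 0.472  -0.0608  0.0082] jaw [ 0.996 -0.089  0.001] down [ 0.001 -0.002 -1.   ] t 15.6 grip 51.1 F [-0.6  0.8 -3.3] q [ 0.31  0.54 -0.39  2.16  0.41  0.52 -0.47]
```

View pics/w12c.png

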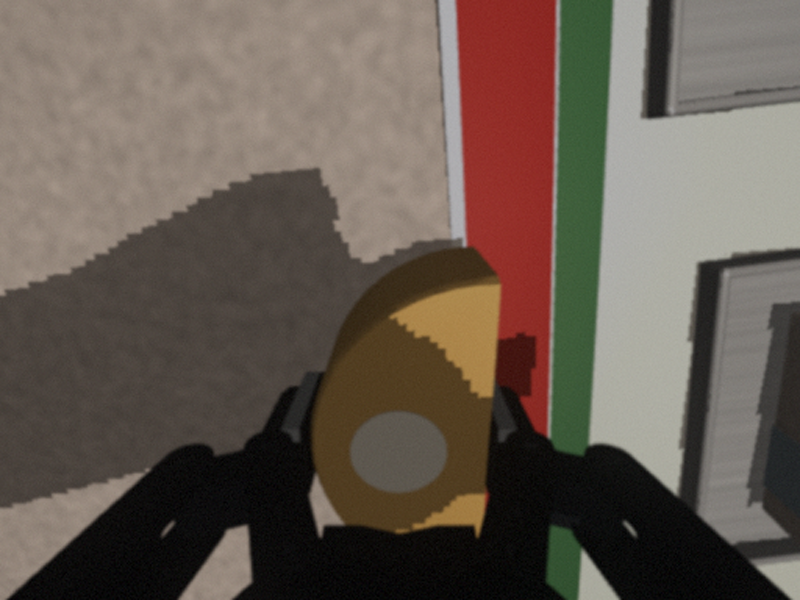

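```bash
python3 - <<'E'
from h import *
f=L("w12"); un=lambda p:(np.array(p,float)+.5)/1.5625-.5
T=onplane(f,un([(501,284),(488,480),(312,430),(398,452)]),.045)[:,:2];d=T[0]-T[1];d/=np.linalg.norm(d);print(T.round(4),"yaw",np.arctan2(-d[0],d[1]))
t=np.array([.472,-.0608]);a=-.089;x=np.array([np.sin(a),-np.cos(a)]);z=np.array([np.cos(a),np.sin(a)])
print("tool x",((T-t)@x).round(4),"tool z",((T-t)@z).round(4))
E
python3 mv.py 0.6305 0.2785 0.13 -0.03
```

```text
[[ 0.5025 -0.013 ]
 [ 0.4978 -0.0733]
 [ 0.4485 -0.0513]
 [ 0.4721 -0.0609]] yaw -0.07709534239416095
tool x [-0.0504  0.0102 -0.0074  0.0001] tool z [ 0.0261  0.0268 -0.0242  0.0001]
shift mm [-351.8 -122.4  127.8] turn deg [-0.1 -3.4  0.1] | tcp [ 0.472  -0.0608  0.0081] jaw [ 0.996 -0.089  0.001] down [ 0.001 -0.002 -1.   ] t 15.65 grip 51.3 F [-0.9 -0.2 -1.1] q [ 0.31  0.54 -0.39  2.16  0.41  0.52 -0.47]
```

Call:
{"name": "drive_tool", "arguments": {"series": [[0,-20,0,0,0,0,42],[0,-65,0,0,0,0,42],[-15,-110,5,0,0,0,42],[-55,-120,20,0,0,0,42],[-98,-120,35,0,-1,0,42]]}}

```text
clock: 16.15
tcp_pos: [0.5175, 0.0335, 0.1306]
orientation: [-1.17, 1.259, -1.27]
contact_force: [1.2, -0.1, -2.2]
grip_width: 0.0516
```

```bash
python3 mv.py 0.6305 0.2785 0.13 -0.03
```

```text
shift mm [-252.8    0.5   94.1] turn deg [-0.4 -2.6  0.2] | tcp [0.5175 0.0335 0.1306] jaw [ 0.997 -0.076  0.006] down [ 0.006 -0.003 -1.   ] t 16.15 grip 51.6 F [ 1.2 -0.1 -2.2] q [ 0.24  0.4  -0.53  2.    0.28  0.81 -0.52]
```

Call:
{"name": "drive_tool", "arguments": {"series": [[-45,0,17,0,-0.5,0,42],[-92,0,34,0,-1,0,42],[-138,0,51,0,-1.5,0,42],[-182,0,68,0,-2,0,42],[-220,0,82,-0.4,-2.6,0,42]]}}

```text
clock: 16.65
tcp_pos: [0.616, 0.2494, 0.1302]
orientation: [-1.198, 1.23, -1.231]
contact_force: [0.7, 0.5, -2.0]
grip_width: 0.0513
```

```bash
python3 mv.py 0.6305 0.2785 0.13 -0.03
```

```text
shift mm [-29.5   0.1  13.7] turn deg [0.1 0.1 0.1] | tcp [0.616  0.2494 0.1302] jaw [ 1.    -0.029 -0.001] down [-0.002 -0.002 -1.   ] t 16.65 grip 51.3 F [ 0.7  0.5 -2. ] q [-0.12  0.62 -0.52  1.64  0.35  0.98 -0.79]
```

Call:
{"name": "drive_tool", "arguments": {"series": [[-20,0,10,0,0,0,42],[-29,10,14,0,0,0,42],[-29,10,14,0,0,0,42],[-29,10,14,0,0,0,42]]}}

```text
clock: 17.05
tcp_pos: [0.63, 0.2758, 0.1187]
orientation: [-1.201, 1.231, -1.233]
contact_force: [0.9, -1.1, -3.0]
grip_width: 0.0515
```

```bash
python3 mv.py 0.6305 0.2785 0.13 -0.03;python3 snap.py wrist w13; python3 -c "
from h import *
f=L('w13');cv2.imwrite('pics/w13c.png',cv2.resize(f['frame'],(800,600),interpolation=cv2.INTER_CUBIC))"
```

```text
shift mm [ -2.6 -11.3   0.4] turn deg [0.2 0.  0.3] | tcp [0.63   0.2758 0.1187] jaw [ 1.    -0.03  -0.004] down [-0.004 -0.005 -1.   ] t 17.05 grip 51.5 F [ 0.9 -1.1 -3. ] q [-0.16  0.66 -0.51  1.58  0.37  1.   -0.81]
```

View pics/w13c.png

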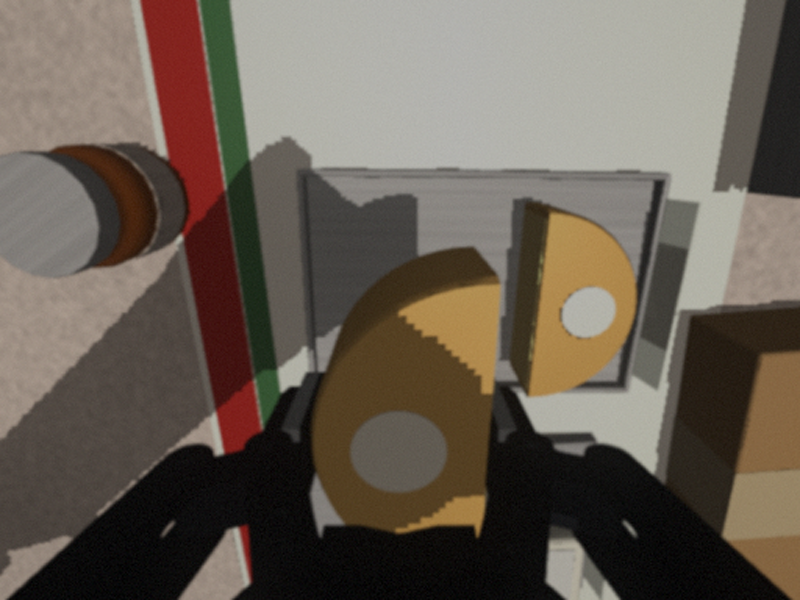

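```bash
python3 - <<'E'
from h import *
f=L("w13"); un=lambda p:(np.array(p,float)+.5)/1.5625-.5
T=onplane(f,un([(299,171),(668,176),(629,389)]),.012)[:,:2]; d=T[1]-T[0];l=np.linalg.norm(d);a=np.arctan2(d[1],d[0]);d/=l;n=np.array([-d[1],d[0]])
e=T[1]-T[2];print(T.round(4),l,np.linalg.norm(e),"yaw",a,np.arctan2(-e[0],e[1]),"place",(T[0]+T[2])/2-.045*d)
B=onplane(f,un([(550,208),(529,396)]),.048)[:,:2];e=B[0]-B[1];print(B.round(4),np.linalg.norm(e),"yaw",np.arctan2(-e[0],e[1]),"place",B.mean(0)-.071*d)
G=onplane(f,un([(501,284),(488,480),(398,452)]),.1555)[:,:2];e=G[0]-G[1];print("held",G.round(4),np.arctan2(-e[0],e[1]))
E
python3 mv.py 0.6305 0.2785 0.13 -0.03
```

```text
[[0.5776 0.3504]
 [0.7808 0.342 ]
 [0.7777 0.209 ]] 0.20337870811694772 0.13310505255792152 yaw -0.04091792793301316 -0.023528467753887446 place [0.63270942 0.28149789]
[[0.7046 0.3307]
 [0.7013 0.2278]] 0.10300150928707967 yaw -0.03202614330415018 place [0.63204028 0.28214433]
held [[0.6577 0.3255]
 [0.6567 0.2649]
 [0.6302 0.2757]] -0.01668329144699303
shift mm [ -2.9 -10.7  -0.1] turn deg [ 0.2 -0.   0.3] | tcp [0.6304 0.2755 0.1193] jaw [ 1.    -0.03  -0.003] down [-0.003 -0.005 -1.   ] t 17.1 grip 51.3 F [ 0.3  1.1 -2.3] q [-0.16  0.66 -0.51  1.58  0.37  1.   -0.81]
```

Call:
{"name": "drive_tool", "arguments": {"series": [[-4.5,30,1,0,0,0,42],[-4.5,60,1,0.2,0,0.2,42],[-4.5,80,1,0.2,0,0.3,42],[-4.5,88,1,0.2,0,0.3,42],[-4.5,90,1,0.2,0,0.3,42]]}}

```text
clock: 17.6
tcp_pos: [0.6311, 0.2779, 0.0288]
orientation: [-1.195, 1.232, -1.233]
contact_force: [0.6, 0.2, -2.5]
grip_width: 0.0514
```

```bash
python3 mv.py 0.6315 0.280 0.012 -0.033;python3 snap.py wrist w14; python3 mv.py 0.6315 0.280 0.012 -0.033;python3 -c "
from h import *
f=L('w14');cv2.imwrite('pics/w14c.png',cv2.resize(f['frame'],(800,600),interpolation=cv2.INTER_CUBIC))"
```

```text
shift mm [-2.1 16.8  0.3] turn deg [0.  0.1 0. ] | tcp [0.6311 0.2779 0.0288] jaw [ 0.999 -0.032 -0.   ] down [-0.    -0.001 -1.   ] t 17.6 grip 51.4 F [ 0.6  0.2 -2.5] q [-0.19  0.77 -0.47  1.62  0.43  0.85 -0.86]
shift mm [-1.3 17.5 -0.1] turn deg [-0.1  0.1 -0. ] | tcp [0.6316 0.2787 0.0295] jaw [ 1.    -0.031  0.001] down [ 0.001  0.    -1.   ] t 17.65 grip 51.8 F [ 0.   0.2 -2.7] q [-0.19  0.77 -0.47  1.62  0.43  0.85 -0.86]
```

View pics/w14c.png

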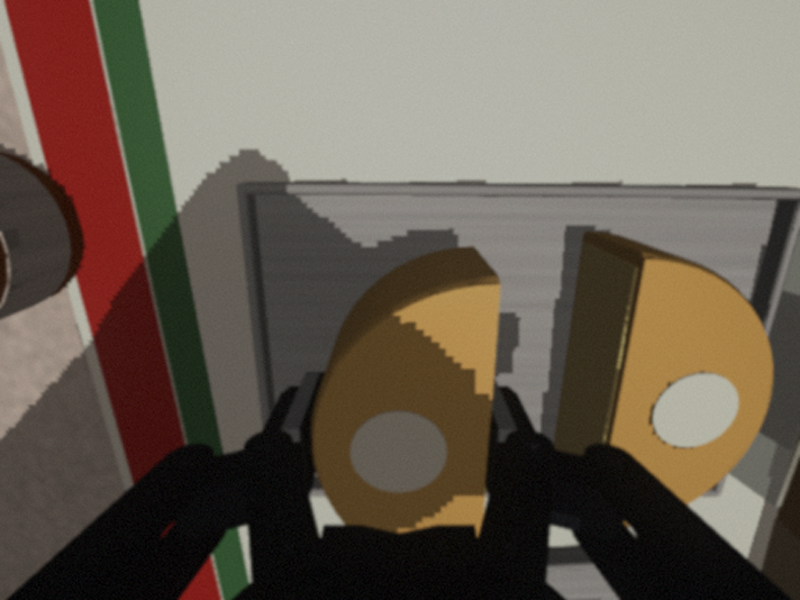

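```bash
python3 - <<'E'
from h import *
un=lambda p:(np.array(p,float)+.5)/1.5625-.5
for n,zt,T,C,S,SH,zh in (("w13",.012,[(299,171),(668,176)],[(550,208),(529,396)],(588,313),(398,452),.1555),("w14",.012,[(239,186),(801,190)],[(646,256),(610,440)],(695,411),(398,452),.0655)):
    f=L(n)
    T=onplane(f,un(T),.012)[:,:2]; d=T[1]-T[0];l=np.linalg.norm(d);a=np.arctan2(d[1],d[0]);print(n,T.round(4),l,a); d=np.array([np.cos(-.035),np.sin(-.035)]);n=np.array([-d[1],d[0]])
    print(" place edge",T.mean(0)-.068*n-.045*d)
    B=onplane(f,un(C),.048)[:,:2];e=B[0]-B[1];print(" cut",B.round(4),np.linalg.norm(e),"yaw",np.arctan2(-e[0],e[1]),"place corner",B[0]-.052*n-.071*d)
    S=onplane(f,un([S]),.048)[0,:2];print(" sticker",S,"place",S-.097*d, "held",onplane(f,un([SH]),zh)[0,:2])
E
```

```text
w13 [[0.5776 0.3504]
 [0.7808 0.342 ]] 0.20337870811694772 -0.04091792793301316
 place edge [0.63188554 0.27980752]
 cut [[0.7046 0.3307]
 [0.7013 0.2278]] 0.10300150928707967 yaw -0.03202614330415018 place corner [0.63185379 0.28123066]
 sticker [0.72883055 0.2762058 ] place [0.63188996 0.27960011] held [0.63024744 0.27571372]
w14 [[0.5772 0.3507]
 [0.7787 0.3434]] 0.20167397543875312 -0.036290234775197744
 place edge [0.63057612 0.28064301]
 cut [[0.7047 0.3292]
 [0.702  0.2664]] 0.06285851717502747 yaw -0.042713977398298845 place corner [0.63191496 0.2797491 ]
 sticker [0.72885373 0.27660954] place [0.63191313 0.28000385] held [0.63120468 0.27763311]
```

Call:
{"name": "drive_tool", "arguments": {"series": [[-1.5,6,0.5,0,0.2,0,42],[-1.5,11,0.5,0,0.2,0,42],[-1.5,14,0.5,0,0.2,0,42],[-1.5,16,0.5,0,0.2,0,42],[-1.5,17,0.5,0,0.2,0,42]]}}

```text
clock: 18.15
tcp_pos: [0.6321, 0.2801, 0.0124]
orientation: [-1.192, 1.234, -1.235]
contact_force: [-0.6, -0.4, -3.2]
grip_width: 0.0512
```

Call:
{"name": "drive_tool", "arguments": {"series": [[0,0.5,0,0,0,0,42],[0,1,0,0,0,0,42]]}}

```text
clock: 18.35
tcp_pos: [0.6321, 0.2802, 0.0114]
orientation: [-1.192, 1.234, -1.235]
contact_force: [0.2, 0.1, -2.4]
grip_width: 0.0518
```

Call:
{"name": "drive_tool", "arguments": {"series": [[0,0.4,0,0,0,0,42],[0,0.8,0,0,0,0,42],[0,0.8,0,0,0,0,42]]}}

```text
clock: 18.65
tcp_pos: [0.6322, 0.2803, 0.0112]
orientation: [-1.192, 1.234, -1.235]
contact_force: [-1.9, -1.2, 2.8]
grip_width: 0.0518
```

Contact. Release.

Call:
{"name": "drive_tool", "arguments": {"series": [[0,0,0,0,0,0,57],[0,0,0,0,0,0,64],[0,0,0,0,0,0,70],[0,0,0,0,0,0,70],[0,-20,0,0,0,0,70]]}}

```text
clock: 19.15
tcp_pos: [0.6302, 0.2791, 0.0291]
orientation: [-1.197, 1.236, -1.235]
contact_force: [-0.3, 0.7, 0.4]
grip_width: 0.0696
```

Call:
{"name": "drive_tool", "arguments": {"series": [[0,-40,0,0,0,0,70],[0,-85,0,0,0,0,80],[0,-125,0,0,0,0,85],[0,-130,0,0,0,0,85],[0,-130,0,0,0,0,85]]}}

```text
clock: 19.65
tcp_pos: [0.6318, 0.2801, 0.1623]
orientation: [-1.192, 1.234, -1.235]
contact_force: [-0.7, -0.0, -0.7]
grip_width: 0.0849
```

```bash
python3 snap.py wrist w15;  python3 mv.py 0.425 -0.214 0.2 -0.34;python3 -c "
from h import *
f=L('w15');cv2.imwrite('pics/w15c.png',cv2.resize(f['frame'],(800,600),interpolation=cv2.INTER_CUBIC))"
```

```text
shift mm [ 500.3  -38.3 -188.7] turn deg [ 0.1 17.5  0.1] | tcp [0.6308 0.2794 0.1602] jaw [ 0.999 -0.035 -0.002] down [-0.002 -0.002 -1.   ] t 19.7 grip 85.3 F [-0.4  0.5 -0.6] q [-0.16  0.62 -0.52  1.55  0.34  1.06 -0.8 ]
```

View pics/w15c.png

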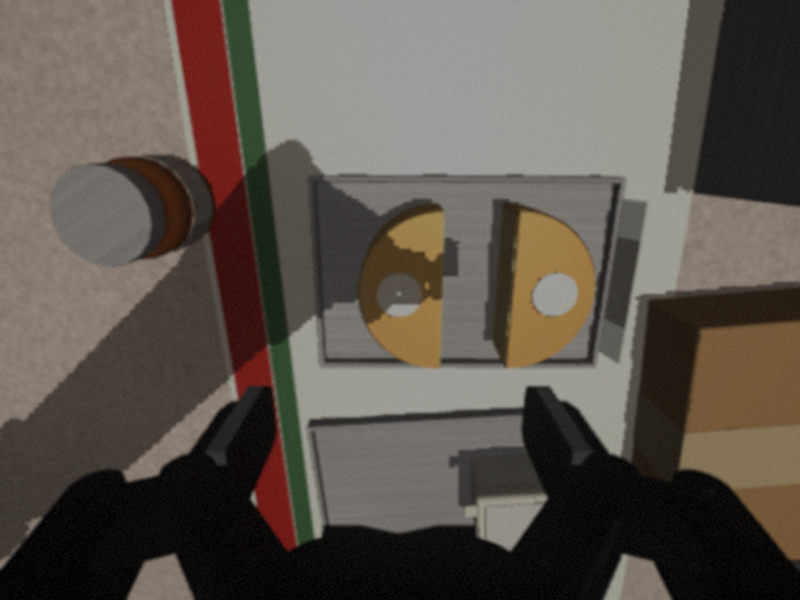

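```bash
python3 -c "
from chk import *
chk('w15',1.5625,[(310,178),(624,179),(596,366),(321,366)],[(444,210),(440,367)],[(519,208),(507,366)],.048)
f=L('w15');un=lambda p:(np.array(p,float)+.5)/1.5625-.5
P=onplane(f,un([(400,294),(555,294)]),.048);print(P, np.diff(P,axis=0))
"
```

```text
tray [0.6771 0.2787] size 0.20486823917367503 0.13491743233190892 yaw -0.0367 -0.0333 place [0.6321 0.2803]
loose [0.659 0.28 ] in place frame mm 26.8 0.7
   edge 0.1011 rel yaw mod90 0.007
   edge 0.1011 rel yaw mod90 0.007
fixed [0.7027 0.2794] in place frame mm 70.5 1.6
   edge 0.1017 rel yaw mod90 0.01
   edge 0.1017 rel yaw mod90 0.01
[[0.63311779 0.28042526 0.048     ]
 [0.7289818  0.27702305 0.048     ]] [[ 0.095864  -0.0034022  0.       ]]
```

Call:
{"name": "drive_tool", "arguments": {"series": [[40,-4,-15,0,2,0,85],[85,-8,-31,0,4,0,85],[132,-10,-48,0,6,0,85],[178,-10,-66,0,8,0,85],[224,-10,-84,0,10,0,85]]}}

```text
clock: 20.2
tcp_pos: [0.537, 0.0562, 0.1693]
orientation: [-1.108, 1.365, -1.363]
contact_force: [1.1, -0.9, 0.1]
grip_width: 0.085
```

```bash
python3 mv.py 0.425 -0.214 0.17 -0.35
```

```text
shift mm [287.7   0.7 -53. ] turn deg [0.2 8.  0.2] | tcp [0.537  0.0562 0.1693] jaw [ 0.978 -0.209 -0.005] down [-0.005 -0.003 -1.   ] t 20.2 grip 85.0 F [ 1.1 -0.9  0.1] q [ 0.19  0.38 -0.51  1.91  0.23  0.92 -0.64]
```

Call:
{"name": "drive_tool", "arguments": {"series": [[45,0,-8,0,1.5,0,85],[92,0,-17,0,3,0,85],[138,0,-25,0,4.5,0,85],[184,0,-34,0,6,0,85],[228,0,-42,0,7,0,85]]}}

```text
clock: 20.7
tcp_pos: [0.4458, -0.1596, 0.1692]
orientation: [-1.04, 1.456, -1.45]
contact_force: [0.5, -1.1, -0.0]
grip_width: 0.0849
```

```bash
python3 mv.py 0.425 -0.214 0.17 -0.35
```

```text
shift mm [58.2 -0.5 -1.8] turn deg [0.4 0.9 0.3] | tcp [ 0.4458 -0.1596  0.1692] jaw [ 0.945 -0.328 -0.007] down [-0.008 -0.002 -1.   ] t 20.7 grip 84.9 F [ 0.5 -1.1 -0. ] q [ 0.57  0.26 -0.42  2.06  0.14  0.86 -0.26]
```

Call:
{"name": "drive_tool", "arguments": {"series": [[40,0,-1,0,0.9,0,85],[56,0,-2,0.4,0.9,0.3,85],[56,0,-2,0.4,0.9,0.3,85],[56,0,-2,0.4,0.9,0.3,85]]}}

```text
clock: 21.1
tcp_pos: [0.4249, -0.2113, 0.1686]
orientation: [-1.023, 1.465, -1.461]
contact_force: [-0.9, 0.5, 0.3]
grip_width: 0.0852
```

```bash
python3 mv.py 0.425 -0.214 0.17 -0.35;python3 snap.py wrist w16;python3 mv.py 0.425 -0.214 0.17 -0.35;python3 -c "
from h import *
f=L('w16');cv2.imwrite('pics/w16c.png',cv2.resize(f['frame'][100:300,150:400],None,fx=3,fy=3,interpolation=cv2.INTER_CUBIC))"
```

```text
shift mm [ 2.5 -1.4  1. ] turn deg [ 0.1 -0.  -0.1] | tcp [ 0.4249 -0.2113  0.1686] jaw [ 0.939 -0.343 -0.002] down [-0.001  0.002 -1.   ] t 21.1 grip 85.2 F [-0.9  0.5  0.3] q [ 0.67  0.25 -0.39  2.06  0.12  0.85 -0.14]
shift mm [ 3.3 -1.2  0.7] turn deg [ 0.1  0.1 -0.1] | tcp [ 0.4255 -0.2106  0.1688] jaw [ 0.94  -0.342 -0.001] down [-0.001  0.002 -1.   ] t 21.15 grip 85.3 F [-0.1  0.4  0.3] q [ 0.67  0.25 -0.39  2.06  0.12  0.85 -0.14]
```

View pics/w16c.png

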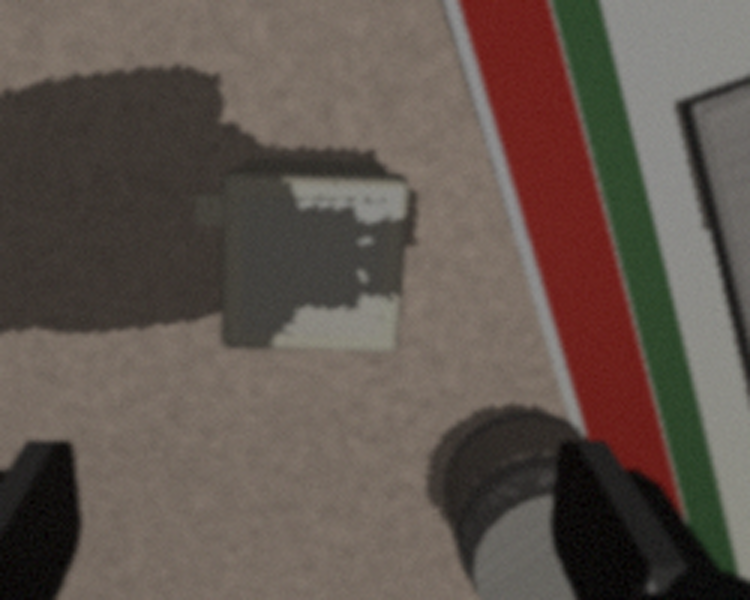

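```bash
python3 - <<'E'
from h import *
f=L("w16")
p=(np.array([(226,174),(409,180),(397,351),(222,346)],float)+.5)/3-.5+[150,100]
P=onplane(f,p,.052)[:,:2];print(P.round(4),P.mean(0).round(4));
for i in range(4): d=P[i]-P[i-1];print(np.linalg.norm(d).round(4),((np.arctan2(d[1],d[0])+.34+.785)%1.5708-.785-.34).round(3))
E
```

```text
[[ 0.4091 -0.1738]
 [ 0.4624 -0.1953]
 [ 0.4405 -0.2492]
 [ 0.386  -0.2273]] [ 0.4245 -0.2114]
0.0583 -0.408
0.0574 -0.384
0.0582 -0.385
0.0587 -0.382
```

Call:
{"name": "drive_tool", "arguments": {"series": [[1,40,-1,0,1,0,85],[1,80,-1,0,1.7,0,85],[1,110,-1,0,1.7,0,85],[1,122,-1,0,1.7,0,85],[1,124,-1,0,1.7,0,85]]}}

```text
clock: 21.65
tcp_pos: [0.4238, -0.2095, 0.0436]
orientation: [-1.008, 1.485, -1.477]
contact_force: [0.5, -0.2, -0.1]
grip_width: 0.085
```

```bash
python3 mv.py 0.424 -0.2115 0.022 -0.378
```

```text
shift mm [ 1.9 21.6  1.1] turn deg [ 0.3  0.1 -0.1] | tcp [ 0.4238 -0.2095  0.0436] jaw [ 0.93  -0.367 -0.004] down [-0.003  0.003 -1.   ] t 21.65 grip 85.0 F [ 0.5 -0.2 -0.1] q [ 0.59  0.46 -0.32  2.15  0.26  0.57 -0.29]
```

Call:
{"name": "drive_tool", "arguments": {"series": [[1.9,15,1,0,0.3,0,85],[1.9,21.5,1,0.3,0.3,0,85],[1.9,21.5,1,0.3,0.3,0,75],[1.9,21.5,1,0.3,0.3,0,65],[1.9,21.5,1,0.3,0.3,0,50]], "squeeze": 40}}

```text
clock: 22.15
tcp_pos: [0.4245, -0.2116, 0.0233]
orientation: [-1.001, 1.483, -1.484]
contact_force: [0.2, 1.4, 3.4]
grip_width: 0.0595
```

Call:
{"name": "drive_tool", "arguments": {"series": [[0,0,0,0,0,0,50],[0,0,0,0,0,0,50],[0,0,0,0,0,0,50],[0,0,0,0,0,0,50]]}}

```text
clock: 22.55
tcp_pos: [0.4245, -0.2117, 0.0233]
orientation: [-1.001, 1.483, -1.485]
contact_force: [0.0, 0.0, -1.3]
grip_width: 0.0595
```

```bash
python3 mv.py 0.424 -0.2115 0.022 -0.378;python3 snap.py wrist w17; python3 -c "
from h import *
f=L('w17');cv2.imwrite('pics/w17c.png',cv2.resize(f['frame'],(800,600),interpolation=cv2.INTER_CUBIC))"
```

```text
shift mm [ 0.   1.3 -0.5] turn deg [-0.1 -0.2 -0.1] | tcp [ 0.4245 -0.2117  0.0233] jaw [ 0.928 -0.372  0.002] down [ 0.003  0.001 -1.   ] t 22.55 grip 59.5 F [ 0.   0.  -1.3] q [ 0.58  0.49 -0.3   2.16  0.28  0.52 -0.31]
```

View pics/w17c.png

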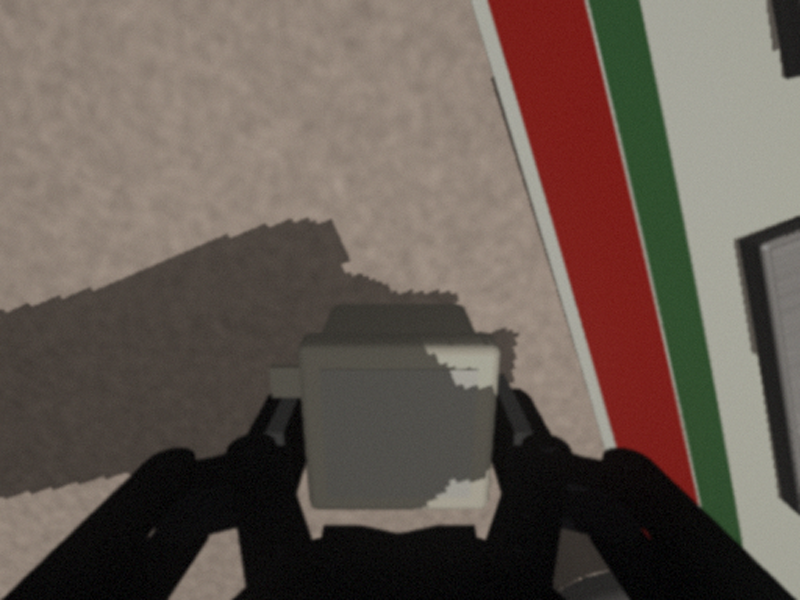

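```bash
python3 - <<'E'
from h import *
f=L("w17"); un=lambda p:(np.array(p,float)+.5)/1.5625-.5
P=onplane(f,un([(300,345),(500,346),(487,508),(311,508)]),.052)[:,:2];c=P.mean(0)
t=np.array([.4245,-.2117]);a=-.3813;x=np.array([np.sin(a),-np.cos(a)]);z=np.array([np.cos(a),np.sin(a)])
print(c,"tool x,z",((P-t)@x).round(4),((P-t)@z).round(4),((c-t)@x).round(4),((c-t)@z).round(4))
E
python3 mv.py 0.617 0.0955 0.15 0.03
```

```text
[ 0.42544496 -0.21125296] tool x,z [-0.0301 -0.0296  0.0284  0.0282] [-0.0276  0.0293  0.0294 -0.0283] -0.0008 0.0007
shift mm [-357.  -126.    64.7] turn deg [ -0.1 -23.6  -0.1] | tcp [ 0.4244 -0.2117  0.0233] jaw [ 0.928 -0.372  0.002] down [ 0.002  0.001 -1.   ] t 22.6 grip 59.5 F [-1.3  0.5 -0.3] q [ 0.58  0.49 -0.3   2.16  0.28  0.52 -0.31]
```

Call:
{"name": "drive_tool", "arguments": {"series": [[0,-20,0,0,0,0,50],[0,-65,0,0,0,0,50],[-20,-110,4,0,-3,0,50],[-65,-118,12,0,-7,0,50],[-110,-118,20,0,-11,0,50]]}}

```text
clock: 23.1
tcp_pos: [0.4855, -0.1173, 0.144]
orientation: [-1.108, 1.342, -1.352]
contact_force: [0.3, -0.7, -2.1]
grip_width: 0.0592
```

```bash
python3 mv.py 0.617 0.0955 0.14 0.03
```

```text
shift mm [-233.8    4.7   88.9] turn deg [ -0.4 -12.6   0. ] | tcp [ 0.4855 -0.1173  0.144 ] jaw [ 0.982 -0.189  0.007] down [ 0.007 -0.001 -1.   ] t 23.1 grip 59.2 F [ 0.3 -0.7 -2.1] q [ 0.5   0.33 -0.46  2.03  0.2   0.81 -0.27]
```

Call:
{"name": "drive_tool", "arguments": {"series": [[-44,1,16,0,-2.5,0,50],[-90,2,34,0,-5,0,50],[-135,3,52,0,-7.5,0,50],[-175,4,68,0,-10,0,50],[-205,4,79,0,-12,0,50]]}}

```text
clock: 23.6
tcp_pos: [0.6027, 0.0723, 0.1404]
orientation: [-1.215, 1.187, -1.195]
contact_force: [-0.2, -0.0, -1.7]
grip_width: 0.0591
```

```bash
python3 mv.py 0.617 0.0955 0.14 0.03
```

```text
shift mm [-22.8   0.5  14.8] turn deg [-0.4 -0.4  0. ] | tcp [0.6027 0.0723 0.1404] jaw [1.    0.023 0.007] down [ 0.007  0.    -1.   ] t 23.6 grip 59.1 F [-0.2 -0.  -1.7] q [ 0.16  0.51 -0.51  1.78  0.31  0.92 -0.46]
```

Call:
{"name": "drive_tool", "arguments": {"series": [[-17,6,11,-0.4,0,0,50],[-22,12,15,-0.4,-0.4,0,50],[-22,15,15,-0.4,-0.4,0,50],[-22,15,15,-0.4,-0.4,0,50]]}}

```text
clock: 24.0
tcp_pos: [0.6162, 0.0927, 0.1243]
orientation: [-1.226, 1.189, -1.188]
contact_force: [-0.6, -1.5, -1.6]
grip_width: 0.0593
```

```bash
python3 mv.py 0.617 0.0955 0.14 0.03;python3 snap.py wrist w18; python3 mv.py 0.617 0.0955 0.14 0.03; python3 -c "
from h import *
f=L('w18');cv2.imwrite('pics/w18c.png',cv2.resize(f['frame'],(800,600),interpolation=cv2.INTER_CUBIC))"
```

```text
shift mm [ -2.7 -15.7   0.9] turn deg [ 0.1 -0.1  0.1] | tcp [0.6162 0.0927 0.1243] jaw [ 1.     0.029 -0.002] down [-0.002 -0.002 -1.   ] t 24.0 grip 59.3 F [-0.6 -1.5 -1.6] q [ 0.12  0.56 -0.51  1.75  0.33  0.92 -0.49]
shift mm [ -2.9 -15.2   0.6] turn deg [ 0.1 -0.1  0.1] | tcp [0.6164 0.0925 0.1248] jaw [ 1.     0.028 -0.001] down [-0.001 -0.002 -1.   ] t 24.05 grip 59.1 F [-0.3  0.4 -2.2] q [ 0.12  0.56 -0.51  1.75  0.33  0.92 -0.49]
```

View pics/w18c.png

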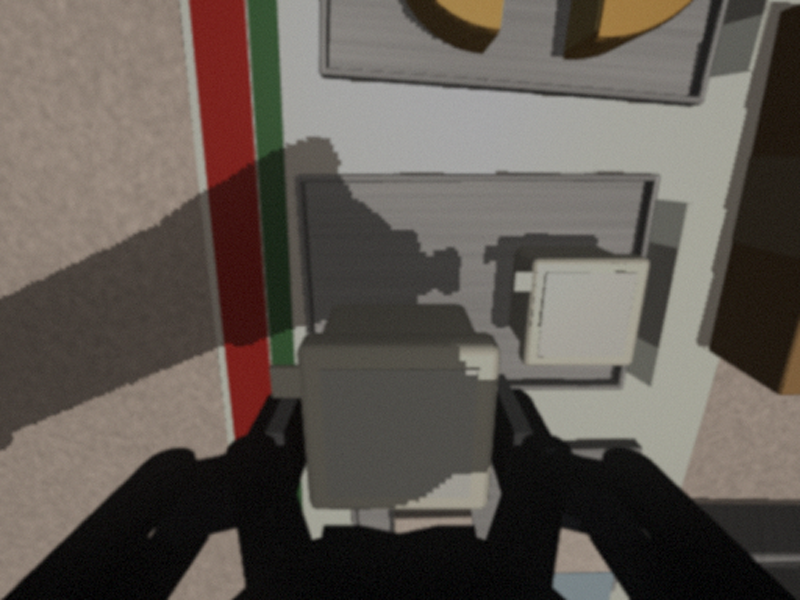

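```bash
cat > tb.py <<'E'
from h import *
un=lambda p:(np.array(p,float)+.5)/1.5625-.5
def go(n,T,B,zh):
    f=L(n)
    T=onplane(f,un(T),.012)[:,:2]; d=T[1]-T[0];l=np.linalg.norm(d);a=np.arctan2(d[1],d[0]);d=d/l;nn=np.array([-d[1],d[0]])
    print("tray",T.round(4).tolist(),l.round(4),"yaw",a.round(4),"place",T[:2].mean(0)-.068*nn-.045*d)
    if len(T)>2: e=T[1]-T[2];print("  w",np.linalg.norm(e),"yaw",np.arctan2(-e[0],e[1]),"place",(T[0]+T[2])/2-.045*d)
    P=onplane(f,un(B),.055)[:,:2];x=P[1]+P[2]-P[0]-P[3]; y=P[0]+P[1]-P[2]-P[3];print("fixed",P.mean(0),"sz",np.linalg.norm(x)/2,np.linalg.norm(y)/2,"yaw",np.arctan2(x[1],x[0]).round(4),np.arctan2(-y[0],y[1]).round(4),"place",P.mean(0)-.097*d)
    P=onplane(f,un([(300,345),(500,346),(487,508),(311,508)]),zh)[:,:2];x=P[1]+P[2]-P[0]-P[3]; y=P[0]+P[1]-P[2]-P[3];print("held",P.mean(0),np.arctan2(x[1],x[0]).round(4),np.arctan2(-y[0],y[1]).round(4))
E
python3 -c "
from tb import *
go('w18',[(296,178),(659,176),(621,387)],[(536,259),(648,261),(634,366),(523,363)],.052+.1243-.0233)"
```

```text
tray [[0.5565, 0.1604], [0.7614, 0.1677], [0.7654, 0.0333]] 0.2051 yaw 0.0356 place [0.61638303 0.09449725]
  w 0.1345146491323203 yaw 0.029550053988932675 place [0.61594695 0.0952261 ]
fixed [0.71292183 0.09879186] sz 0.05840534631226949 0.057613447998542316 yaw 0.0043 0.0437 place [0.61598344 0.09533517]
held [0.6166998  0.09336596] 0.0267 0.0235
```

Call:
{"name": "drive_tool", "arguments": {"series": [[-2,30,0,0,-0.3,0,50],[-2,60,0,0,-0.3,0,50],[-2,78,0,0,-0.3,0,50],[-2,86,0,0,-0.3,0,50],[-2,88,0,0,-0.3,0,50]]}}

```text
clock: 24.55
tcp_pos: [0.616, 0.0937, 0.0365]
orientation: [-1.228, 1.186, -1.185]
contact_force: [0.0, -0.6, -1.3]
grip_width: 0.0594
```

```bash
python3 mv.py 0.616 0.0946 0.0265 0.033;python3 snap.py wrist w19; python3 mv.py 0.616 0.0946 0.0265 0.033; python3 -c "
from h import *
f=L('w19');cv2.imwrite('pics/w19c.png',cv2.resize(f['frame'],(800,600),interpolation=cv2.INTER_CUBIC))"
```

```text
shift mm [-0.9 10.   0. ] turn deg [ 0.1 -0.   0.1] | tcp [0.616  0.0937 0.0365] jaw [ 0.999  0.033 -0.002] down [-0.002 -0.002 -1.   ] t 24.55 grip 59.4 F [ 0.  -0.6 -1.3] q [ 0.08  0.67 -0.46  1.79  0.41  0.77 -0.55]
shift mm [-0.5 10.5 -0.4] turn deg [0.1 0.  0.1] | tcp [0.6165 0.0941 0.037 ] jaw [ 0.999  0.033 -0.001] down [-0.001 -0.002 -1.   ] t 24.6 grip 59.7 F [-0.1  0.5 -1.3] q [ 0.08  0.67 -0.46  1.79  0.41  0.77 -0.55]
```

View pics/w19c.png

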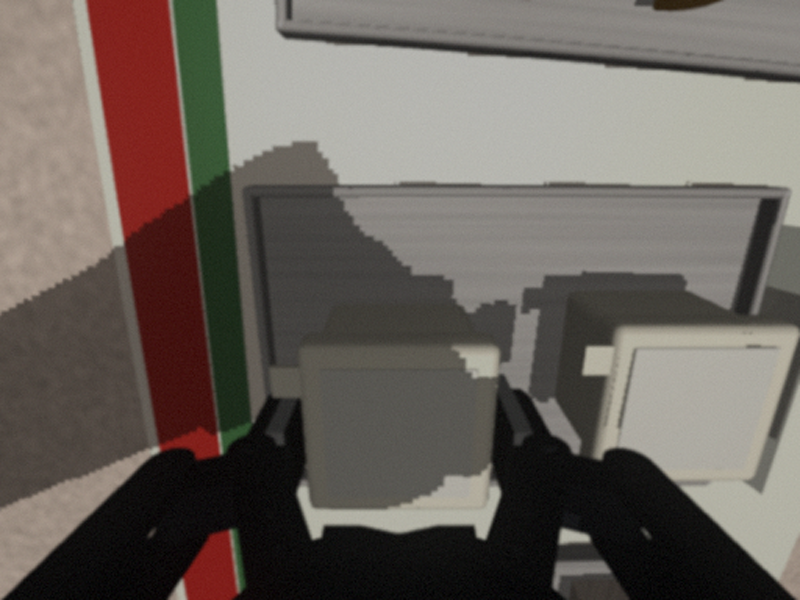

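```bash
python3 -c "
from tb import *
go('w19',[(244,188),(790,190)],[(614,327),(798,326),(758,480),(590,480)],.052+.0367-.0233)"
```

```text
tray [[0.5565, 0.1616], [0.7613, 0.1681]] 0.205 yaw 0.0316 place [0.61606486 0.09544508]
fixed [0.71201148 0.09937937] sz 0.05888043712441478 0.05802076618657031 yaw 0.0288 0.0682 place [0.61505987 0.09631605]
held [0.61653301 0.09455818] 0.0307 0.0275
```

Call:
{"name": "drive_tool", "arguments": {"series": [[-1,4,-0.5,0.1,0,0.1,50],[-1,7,-0.5,0.1,0,0.1,50],[-1,9,-0.5,0.1,0,0.1,50],[-1,9.8,-0.5,0.1,0,0.1,50],[-1,9.8,-0.5,0.1,0,0.1,50]]}}

```text
clock: 25.1
tcp_pos: [0.616, 0.0951, 0.0272]
orientation: [-1.224, 1.184, -1.185]
contact_force: [-0.3, -1.0, -2.6]
grip_width: 0.0593
```

Call:
{"name": "drive_tool", "arguments": {"series": [[0,0.5,0,0,0,0,50],[0,1,0,0,0,0,50],[0,1,0,0,0,0,50]]}}

```text
clock: 25.4
tcp_pos: [0.6161, 0.0951, 0.0264]
orientation: [-1.224, 1.184, -1.185]
contact_force: [-0.2, 0.1, 0.1]
grip_width: 0.0592
```

Call:
{"name": "drive_tool", "arguments": {"series": [[0,0.4,0,0,0,0,50],[0,0.6,0,0,0,0,50],[0,0.6,0,0,0,0,50]]}}

```text
clock: 25.7
tcp_pos: [0.6161, 0.095, 0.0263]
orientation: [-1.224, 1.184, -1.185]
contact_force: [-2.6, -0.5, 5.0]
grip_width: 0.0591
```

Call:
{"name": "drive_tool", "arguments": {"series": [[0,0,0,0,0,0,64],[0,0,0,0,0,0,69],[0,0,0,0,0,0,74],[0,0,0,0,0,0,74],[0,-20,0,0,0,0,74]]}}

```text
clock: 26.2
tcp_pos: [0.6141, 0.0945, 0.0441]
orientation: [-1.228, 1.187, -1.184]
contact_force: [0.1, 0.7, -0.3]
grip_width: 0.074
```

Call:
{"name": "drive_tool", "arguments": {"series": [[0,-40,0,0,0,0,74],[0,-85,0,0,0,0,74],[0,-125,0,0,0,0,85],[0,-130,0,0,0,0,85],[0,-130,0,0,0,0,85]]}}

```text
clock: 26.7
tcp_pos: [0.6155, 0.0948, 0.1757]
orientation: [-1.226, 1.185, -1.185]
contact_force: [0.6, -0.3, -0.1]
grip_width: 0.0848
```

```bash
python3 snap.py wrist w20;  python3 mv.py 0.45 0.0 0.3 0.03;python3 -c "
from h import *
f=L('w20');cv2.imwrite('pics/w20c.png',cv2.resize(f['frame'],(800,600),interpolation=cv2.INTER_CUBIC))"
```

```text
shift mm [  89.1 -125.3 -168. ] turn deg [0.2 0.2 0.1] | tcp [0.6145 0.0944 0.174 ] jaw [ 0.999  0.033 -0.004] down [-0.004 -0.002 -1.   ] t 26.75 grip 85.2 F [-0.  -0.4 -0.1] q [ 0.14  0.5  -0.53  1.71  0.29  1.01 -0.46]
```

View pics/w20c.png

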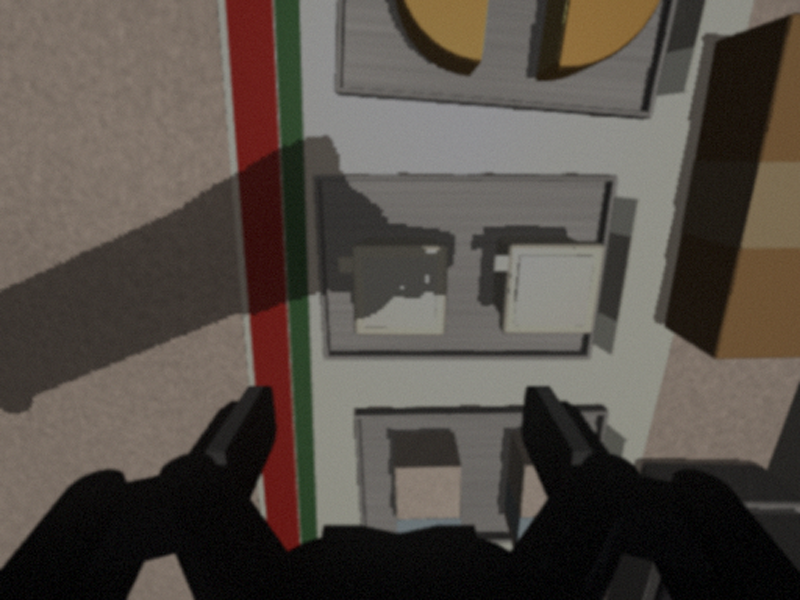

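```bash
python3 -c "
from chk import *
chk('w20',1.5625,[(315,177),(616,177),(588,356),(324,357)],[(353,246),(448,246),(444,335),(356,335)],[(510,244),(605,244),(594,332),(503,332)],.055)"
```

```text
tray [0.6608 0.0973] size 0.20441326500342827 0.13384749303631285 yaw 0.035 0.0252 place [0.6158 0.0959]
loose [0.6168 0.0945] in place frame mm 1.0 -1.5
   edge 0.0587 rel yaw mod90 0.001
   edge 0.058 rel yaw mod90 0.001
   edge 0.0587 rel yaw mod90 -0.007
   edge 0.0575 rel yaw mod90 0.001
fixed [0.7132 0.0993] in place frame mm 97.4 0.3
   edge 0.0579 rel yaw mod90 0.003
   edge 0.0583 rel yaw mod90 0.003
   edge 0.0581 rel yaw mod90 0.027
   edge 0.0597 rel yaw mod90 0.0
```

Call:
{"name": "drive_tool", "arguments": {"series": [[15,-40,-30,0,0,0,85],[30,-75,-60,0,0,0,85],[45,-100,-95,0,0,0,85],[60,-125,-130,0,0,0,85],[80,-125,-160,0,0,0,85]]}}

```text
clock: 27.25
tcp_pos: [0.457, 0.0095, 0.3009]
orientation: [-1.227, 1.185, -1.184]
contact_force: [0.7, -0.9, -0.2]
grip_width: 0.0847
```

Call:
{"name": "drive_tool", "arguments": {"series": [[45,0,0,0,0,0,85],[90,0,0,0,0,0,85],[135,0,-10,0,0,0,85],[180,0,-20,0,0,0,85],[220,0,-30,0,0,0,85]]}}

```text
clock: 27.75
tcp_pos: [0.4328, -0.2136, 0.2993]
orientation: [-1.228, 1.188, -1.183]
contact_force: [0.8, -0.8, 0.5]
grip_width: 0.0851
```

```bash
python3 mv.py 0.2 -0.5 0.3 -1.0;python3 snap.py top t2;python3 snap.py side s9
```

```text
shift mm [ 278.6    0.4 -242.1] turn deg [ 0.2 59.2  0.1] | tcp [ 0.4328 -0.2136  0.2993] jaw [ 0.999  0.033 -0.005] down [-0.005 -0.    -1.   ] t 27.75 grip 85.1 F [ 0.8 -0.8  0.5] q [ 0.67  0.12 -0.38  1.89  0.05  1.14  0.31]
```

View pics/t2.png

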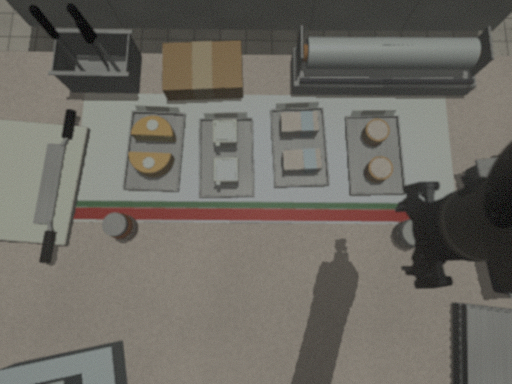

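View pics/s9.png

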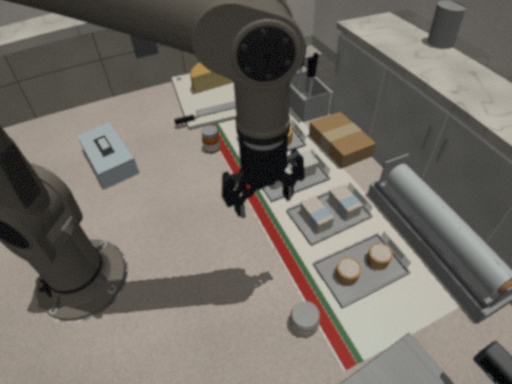

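Call:
{"name": "drive_tool", "arguments": {"series": [[0,0,0,0,0,0,85],[0,0,0,0,0,0,85],[0,0,0,0,0,0,85]]}}

```text
clock: 28.15
tcp_pos: [0.4315, -0.2162, 0.2982]
orientation: [-1.227, 1.195, -1.187]
contact_force: [-0.8, 0.1, 0.0]
grip_width: 0.0848
```

```bash
python3 -c "
from bench import r
o=r.get_obs();print(o['clock'],abs(o['qvel']).max(),o['contact_force']);print(r.hand_in())"
```

```text
28.15 0.007201519376843024 [-0.75796809  0.08652569  0.0113738 ]
the job is handed in; nothing more can be done
None
```

All four packs are on the trays that hold their kind. I placed them in the order carton, round box, half cheese, tub, then handed in at 28 s with the arm clear of everything. I lowered each pack until the wrist felt light contact (about 5 N or less), then released it.

Wrist-camera checks after each release, measured against the tray edges:

| Pack | Offset from the tray's place point | Turn relative to the tray |
|---|---|---|
| Carton | about 0.2 mm | within about 0.01 rad |
| Round box | about 1 mm | any yaw will do |
| Half cheese | about 1 mm, cut face to the back | about 0.01 rad |
| Tub | 1.0 mm in x, -1.5 mm in y | about 0.01 rad or less |

- **Jar and tin:** in the last top and side pictures they stand where they started. The arm partly covers the tin in the top picture, so I checked the tin by eye in the side one.
- **Disagreements:** the top and wrist cameras placed the half-cheese tray 2–3 mm apart, about what the calibration allows. I used the close wrist views there. My picked tray edges also came out 1–2 % under the stated tray size.

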